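# Fit a scraper blade over its locating pin and clamp it

## Robot

A 7-joint arm with a two-finger parallel gripper is mounted at the origin on the work surface; the furniture and walls round the work are solid. World frame = base frame: x ahead of the robot, y to its left, z up, the work surface at z = 0. Lengths are in m, angles in rad, forces in N, time in s.
With the tool pointing down it reaches from about 0.35 to 0.9 m from the base axis. Payload 8.1 kg.
Tool frame: the origin (TCP) lies on the centre line of the jaws, within the pads' length; the fingertips stand 14 mm ahead of it and the grasp point (between the pads) lies 5 mm behind it (arm.tip_reach is the distance from the TCP to the fingertips, in m); z points along the fingers, y is the direction in which the jaws open and shut (so a half turn about z gives the same grasp; the last joint's range is limited). The gripper opens to 92 mm and grips with 3 to 60 N. Pads are 19 mm wide; open, the fingers measure 130 mm over their backs; the gripper's body (75 mm by 190 mm) begins 47 mm behind the grasp point.
Start: joints at [-1.211, 0.434, 0.025, 1.573, -0.012, 1.134, -0.075], TCP at [0.279, 0.559, 0.241] pointing down, gripper open.
Joint ranges: [-2.62, 2.62], [-0.44, 2.09], [-1.27, 1.32], [0.08, 2.57], [-1.32, 4.46], [0.12, 2], [-2.74, 2.74]. Speed limits (rad/s): [2.22, 2.22, 3.01, 3.01, 3.14, 3.14, 3.14].

## Interface

Orientations are given as a rotation vector (axis times angle).
In Python, from cell import sensors, vision, arm, nets gives the robot as it stands.
- The arm moves only by the shell command python3 -m handwheel 'ROWS' [FORCE]. ROWS is JSON, a list of rows, each an object of numbers: "tx", "ty", "tz": the shift along the tool's x, y, z in cm; "wx", "wy", "wz": the turn, a rotation vector about the tool's x, y, z in degrees; "claw": the opening, from 0 (shut) to 1 (fully open). A call has 1 to 12 rows; each row is the pose to reach, as a shift and turn from the pose commanded when the call began, along the tool's axes at that moment; what a row does not reach only later rows make up. A row lasts 1/12 s, in which the tool goes at most 41.7 mm and 7.16 degrees, less where a joint would pass 70% of its speed; a pose out of reach is approached as far as the arm can. A call with a gripper value outside its range is refused whole. The fingers move at their own pace and stop on an object; FORCE is the grip in N (left out, the last holds). Time passes only in rows, so rows that repeat a pose let the fingers close. It gives the time, the measured TCP pose, the force and the opening at its end, in the units of the state.
- sensors.observe(): the state, without advancing time (a new reading comes with each control period).
- vision.get_image(name): name is "scene" or "top" or "wrist"; returns (picture, depth): 480x640x3 uint8, blue, green, red; 480x640 float32, m along the optical axis (not along the pixel's ray), 0 where there is no reading.
- vision.camera_model(name): a dict with "K" (3x3 intrinsics, pixels), "k1" (the pictures are not rectified: a ray, as slopes to the right and down, at radius r is drawn at 1 + k1 r^2 times it, then the intrinsics apply), "xyz" and "attitude" of the camera in the world; the wrist camera has in their place "hand_eye" (4x4, takes a point from camera to tool coordinates, whose origin is the TCP and whose axes are the flange's). Camera axes: x right, y down, z forward; pixel columns grow to the right and rows downward; lengths in m; the calibration is good to about 2 mm. A picture is of the moment at which its call begins: read the wrist's pose just before it. camera_model takes no time and is no camera call.
- arm.sign_off(): hands the job in, once; it reports no verdict.
Trained networks look in the newest picture that a camera, given by its name, has taken for a name from the list of things; names that differ only in an ending like _2 or _b are one class to them, and where a whole thing is asked for, a point or a joint stands for the part that bears it (a point fixed in the world has none). Each returns a list of dicts, best first, with "score" (0 to 1); they miss things now and then, are a little off and sometimes report something else, mostly with a low value. They report only what shows in the picture. A call takes as long as a camera call.
- nets.cut_out(label, camera): "region" (480x640 bool, what is visible of it) and "uv" ([column, row] in pixels, amid what is visible of it).
The state is a dict: "clock": time; "joints": joint angles; "dq": joint speeds; "joint_efforts": joint torques, N m; "position": TCP position; "ee_rot": TCP orientation; "force": force on the tool from outside, world axes, zero at the start; "ft_torque": the same for the moment, N m; "width": opening from 0.0 (shut) to 1.0 (fully open).
Only numpy, scipy, OpenCV 4.12 (cv2) and the standard library are available. Lean on these libraries where they do the work, as an engineer would, in place of code of your own. Each camera call takes 0.05 s, during which the arm holds its last target.

## Task

Fit the loose steel blade into the bench lead scraper: lay it flat on the raised bed, cutting edge to the front and plain side along the fence, slide it until the spring pin pops up into its side notch, and draw it forward so that it bears firmly on the pin, as scraping will pull it. Then swing the red-knobbed clamp arm across until it nips the blade firmly, and let go. Feel your way, for pin and clamp must not be forced, and leave the glue bottle, the cup and the side cutter where they are.

Things in the scene. Friction and masses are not known exactly. Their poses are not given: they have to be found in the camera images.
- blade_center (a point): Centre (half-way up) of the loose bright steel scraper blade, 110 mm long (its x), 32 mm wide (y), 5 mm thick (z), about 0.13 kg, lying flat and right way up. Its bevelled cutting edge is the -x end. Take it across its width, best about 10 mm from its centre towards the cutting edge (the sides are plain from x = -40 to +25 mm).
- notch (a point): On the blade: middle of the U notch in its -y long side, 34 mm from the blade's centre towards +x; 8.6 mm wide along x, 10 mm deep, right through.
- seat (a point): Middle of the bed's top on the bolted-down scraper (blue base 128 x 104 x 10 mm), 24 mm above the bench; x runs along the bed to its back (cutting edge goes to -x), y towards the fence, z up. The aluminium bed is 28 mm wide (less than the blade), open at both ends, x = -47 to +59 mm. A fitted blade has these axes, centre within 1 mm of y = 0, x about 1 mm before the pin's setting (-12 to +12).
- fence (a point): At bed height, on the line of the inner faces of the two fence lugs, seat y = +16.8 mm; the lugs rise 4 mm above the bed at seat x = -47 to -37 and +47 to +57 mm. No wall on the other side. Between the lugs and up to x = +18 mm only the base, 14 mm below the bed, lies beside the bed.
- pin_slot (a point): Middle of the dark slot in the bed out of which the pin stands, at bed height (seat x = +34, y = -10.5 mm). A screw sets the pin along the slot: it stands up to 12 mm to either side of this point along x; that setting is not reported. Slide the blade, lightly held down on the bed over the pin, until the pin comes up in the notch and the notch's rim bears on it.
- pin (a joint): How far the round spring pin (6 mm thick) is pressed down, m: 0 = standing 4.5 mm above the bed (free, or up in the notch), 0.0045 = flush under the blade. About 1 N presses it down; the blade's own weight does not do so fully. Sideways it stands firm: a pull of 3 to 8 N against it is right, 15 N bends it.
- clamp (a joint): Angle of the swing clamp, rad: 0 = open as at the start, arm along seat +x beside the bed; grows clockwise seen from above; at 1.57 the arm points along seat -y across the blade. On its thread it sinks 3 mm per rad: the foot, 40 mm from the axis, touches a fitted blade near 1.35 and nips it firmly at 1.5 to 1.7 (7 to 10 N at the knob).
- clamp_axis (a point): Point on the upright turning axis of the clamp, beside the bed at seat x = +30, y = +40 mm, 52 mm above the bench. The whole clamp stays below 72 mm above the bench.
- knob (a point): Centre of the clamp's upright round red knob (13 mm thick, 22 mm high), on the arm 47 mm from the clamp axis, 58 mm above the bench when open. It moves with the arm and stays where it is left; swinging it free takes 1 to 3 N.
- glue: Bystander: amber glue bottle 51 x 50 x 140 mm; origin under its centre.
- ferrules: Bystander: small blue plastic cup 71 x 71 x 41 mm; origin under its centre.
- cutter: Bystander: side cutter with red handles lying flat, 130 x 57 x 11 mm; origin under its centre.

How it is judged:
By the outcome, as a careful person would: the job done as asked, in the order asked, and still so for the second after the job is handed in, with the robot touching nothing.
It also fails if it takes over 72 s, if anything falls off the work surface, if the arm or the gripper's body presses on something with over 40 N, if the wrist force passes 120 N, or if a joint passes its speed limit or range.

## Working session

There is one attempt and no reset: what is moved stays moved. The work goes in short steps, Python scripts to look and compute and a shell command to move; the robot and the scene stay as the last step left them, time stands still between calls to the robot, and variables do not carry over. Pictures are saved under pics/ and viewed, and the job is handed in when it is done.

```bash
ls; mkdir -p pics
python3 - <<'E'
from cell import sensors, vision, arm, nets
import cv2
print(sensors.observe(), arm.tip_reach)
for n in ("scene","top"):
    p,d=vision.get_image(n); cv2.imwrite(f"pics/{n}0.png",p)
    print(n,vision.camera_model(n))
print(vision.camera_model("wrist"))
E
```

```text
pics
{'clock': 0.0, 'joints': array([-1.21058832,  0.43521001,  0.02495484,  1.57408678, -0.01159425,
        1.13398694, -0.07511952]), 'dq': array([ 0.00159672, -0.00049476, -0.00049719,  0.0023784 ,  0.00034072,
       -0.00139369,  0.0007415 ]), 'joint_efforts': array([ 3.31222418e-04, -6.67856669e+01,  9.85029079e-01, -3.14448380e+01,
       -6.05625054e-02,  4.32571897e-02,  1.25582342e-04]), 'position': array([0.27886534, 0.55880012, 0.23995679]), 'ee_rot': array([-7.20563577e-01, -3.05761534e+00,  2.40422796e-03]), 'force': array([-0.47476358, -0.08116349, -0.38503198]), 'ft_torque': array([ 0.0026131 , -0.00564711,  0.01268006]), 'width': 1.001050125920591} 0.014
scene {'K': array([[457.41007244,   0.        , 310.43387362],
       [  0.        , 457.41007244, 239.53665858],
       [  0.        ,   0.        ,   1.        ]]), 'k1': 0.02733840668089502, 'xyz': array([ 0.26523844, -0.34276003,  0.67537821]), 'attitude': array([-2.2925843 ,  0.59204305, -0.24925402])}
top {'K': array([[447.4585233 ,   0.        , 324.44932234],
       [  0.        , 447.4585233 , 235.2090152 ],
       [  0.        ,   0.        ,   1.        ]]), 'k1': -0.030259981919361238, 'xyz': array([0.44217781, 0.19900646, 0.89540549]), 'attitude': array([-2.21202816,  2.1459418 , -0.14475453])}
{'K': array([[364.44143923,   0.        , 317.54547514],
       [  0.        , 364.44143923, 236.00265839],
       [  0.        ,   0.        ,   1.        ]]), 'k1': -0.011619754523793484, 'hand_eye': array([[-1.86874593e-06, -9.63579040e-01, -2.67423696e-01,
         7.14209057e-02],
       [ 9.99999445e-01,  2.79933809e-04, -1.01564334e-03,
        -5.08964638e-04],
       [ 1.05351357e-03, -2.67423550e-01,  9.63578505e-01,
        -1.44332758e-01],
       [ 0.00000000e+00,  0.00000000e+00,  0.00000000e+00,
         1.00000000e+00]])}
```

View pics/top0.png

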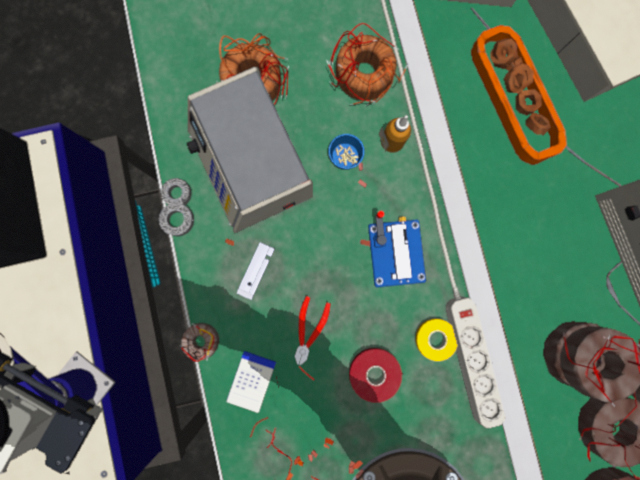

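View pics/scene0.png

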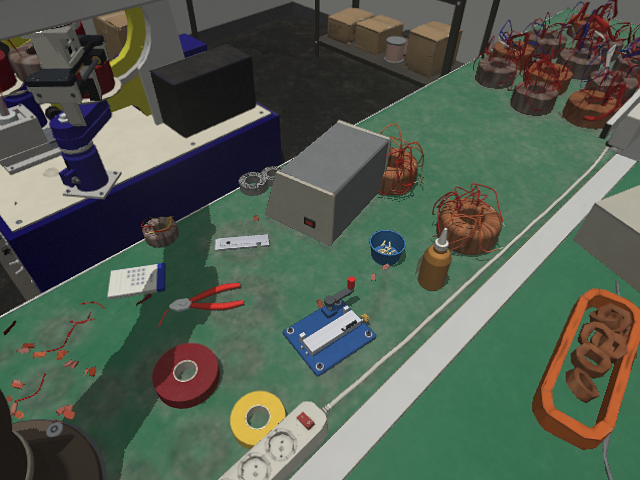

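Top view: the blade is at about (255,270), the scraper base at (398,252) with the knob at (380,214), the power supply box at (250,150), and the cutter at (310,325).

```bash
cat > h.py <<'E'
import numpy as np, cv2
from scipy.spatial.transform import Rotation as R
from cell import sensors, vision, arm, nets
def cam(n,st=None):
    m=vision.camera_model(n)
    if n=="wrist":
        st=st or sensors.observe()
        T=np.eye(4);T[:3,:3]=R.from_rotvec(st['ee_rot']).as_matrix();T[:3,3]=st['position']
        T=T@m['hand_eye'];return m['K'],m['k1'],T
    T=np.eye(4);T[:3,:3]=R.from_rotvec(m['attitude']).as_matrix();T[:3,3]=m['xyz'];return m['K'],m['k1'],T
def ray(c,uv):
    K,k,T=c; d=np.array([(uv[0]-K[0,2])/K[0,0],(uv[1]-K[1,2])/K[1,1]]);s=d.copy()
    for _ in range(20): s=d/(1+k*(s@s))
    return T[:3,3],T[:3,:3]@np.array([s[0],s[1],1])
def atz(c,uv,z):
    o,r=ray(c,uv); return o+r*(z-o[2])/r[2]
def deproj(c,uv,depth):
    o,r=ray(c,uv); return o+r*depth
def proj(c,P):
    K,k,T=c; p=T[:3,:3].T@(np.asarray(P)-T[:3,3]); s=p[:2]/p[2]; s=s*(1+k*(s@s)); return np.array([K[0,0]*s[0]+K[0,2],K[1,1]*s[1]+K[1,2]])
E
python3 - <<'E'
from h import *
p,d=vision.get_image("top"); c=cam("top")
for n in ["blade_center","knob","seat","cutter","clamp","notch"]:
    for r in nets.cut_out(n,"top")[:2]:
        m=r['region'].astype(np.uint8); uv=r['uv']
        print(n,round(r['score'],2),uv,m.sum(),cv2.minAreaRect(np.argwhere(m)[:,::-1].astype(np.float32)),deproj(c,uv,d[int(uv[1]),int(uv[0])]).round(4))
for nm,(x0,y0,w,h) in dict(blade=(225,230,64,80),scr=(355,195,90,100)).items():
    cv2.imwrite(f"pics/{nm}.png",cv2.resize(p[y0:y0+h,x0:x0+w],None,fx=6,fy=6,interpolation=cv2.INTER_CUBIC))
E
```

```text
blade_center 0.89 [255.3, 272.4] 833 ((255.1231231689453, 270.5543518066406), (16.11870002746582, 55.11034393310547), 23.80594253540039) [0.4592 0.3114 0.0042]
knob 0.82 [380.3, 229.4] 254 ((380.7523193359375, 227.54153442382812), (33.22654342651367, 9.208024024963379), 86.8201675415039) [0.548  0.0705 0.0435]
knob 0.17 [398.6, 137.5] 789 ((396.5693359375, 133.8069305419922), (27.158863067626953, 37.14994430541992), 50.710594177246094) [0.7192 0.044  0.0809]
seat 0.74 [396.5, 251.7] 3460 ((396.17950439453125, 247.85922241210938), (76.62252807617188, 52.23894119262695), 84.17366027832031) [0.5074 0.0348 0.0232]
cutter 0.63 [302.9, 327.4] 711 ((307.6500244140625, 331.04998779296875), (27.828041076660156, 64.82669067382812), 18.434947967529297) [0.3551 0.2136 0.0106]
clamp 0.5 [379.3, 226.1] 242 ((380.668212890625, 227.52212524414062), (33.19297790527344, 9.113103866577148), 86.18592071533203) [0.5547 0.0721 0.0406]
notch 0.87 [255.3, 269.3] 941 ((255.2593536376953, 270.70025634765625), (17.068389892578125, 57.19751739501953), 24.676862716674805) [0.4653 0.3116 0.0046]
```

View pics/blade.png

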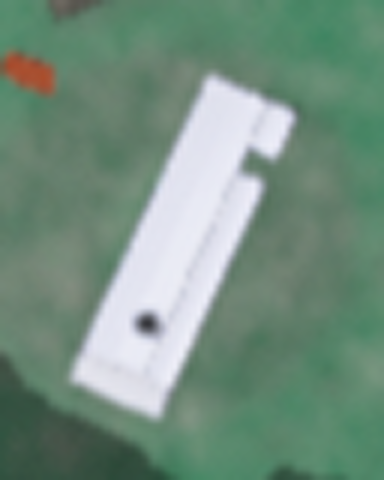

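View pics/scr.png

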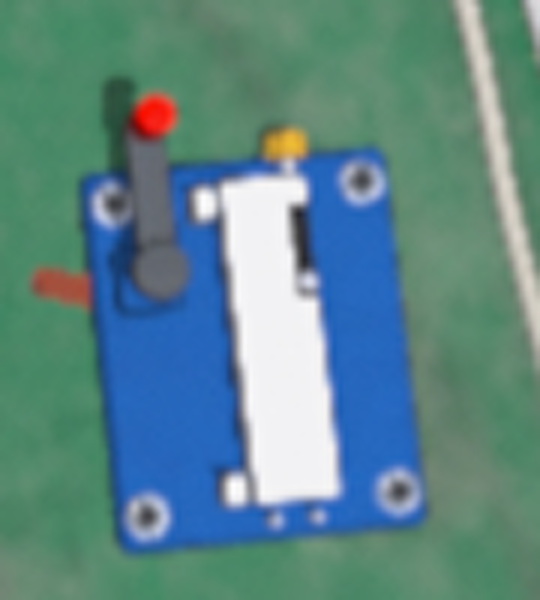

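Run:
```python
from h import *
c=cam("top")
def fit(model,px,off,z):
    P=np.array([atz(c,(off[0]+u/6-0.42,off[1]+v/6-0.42),z)[:2] for u,v in px]); M=np.array(model)
    mc,pc=M.mean(0),P.mean(0); H=(M-mc).T@(P-pc); th=np.arctan2(H[0,1]-H[1,0],H[0,0]+H[1,1])
    Rm=np.array([[np.cos(th),-np.sin(th)],[np.sin(th),np.cos(th)]]); t=pc-Rm@mc
    print(t,np.degrees(th),(((M@Rm.T+t)-P)*1000).round(1).tolist()); return t,th
fit([(.055,.016),(.055,-.016),(-.055,-.016),(-.055,.016)],[(210,75),(295,110),(162,418),(72,380)],(225,230),0.004)
t,th=fit([(.059,.014),(.059,-.014),(-.047,-.014),(-.047,.014)],[(222,185),(305,180),(340,497),(257,503)],(355,195),0.024)
st=sensors.observe(); print(R.from_rotvec(st['ee_rot']).as_matrix().round(3))
```

```text
[0.46316596 0.31137397] -21.38419112423937 [[0.5, 0.6], [-0.3, -0.6], [-0.2, 0.1], [-0.0, -0.1]]
[0.50251235 0.02450249] 6.8672617900940285 [[0.4, 0.2], [1.1, -0.2], [-0.4, -0.3], [-1.1, 0.3]]
[[-0.895  0.446 -0.   ]
 [ 0.446  0.895 -0.   ]
 [ 0.    -0.    -1.   ]]
```

```bash
cat >> h.py <<'E'
def to(x,y,z,jaw=None,zaxis=True):
    "print shift for target TCP; jaw = world direction (deg) of tool y (mod 180)"
    st=sensors.observe(); A=R.from_rotvec(st['ee_rot']).as_matrix()
    d=A.T@(np.array([x,y,z])-st['position'])*100
    s=f"t {st['clock']:.2f} shift cm {d.round(2)}"
    if jaw is not None:
        # target: tool z down exactly
        a=np.radians(jaw); Y=np.array([np.cos(a),np.sin(a),0])
        if Y@A[:,1]<0: Y=-Y
        Z=np.array([0,0,-1.]); X=np.cross(Y,Z); B=np.c_[X,Y,Z]
        s+=f" turn deg {np.degrees(R.from_matrix(A.T@B).as_rotvec()).round(2)}"
    print(s)
def tool():
    st=sensors.observe(); A=R.from_rotvec(st['ee_rot']).as_matrix(); print(st['clock'],st['position'].round(4),'jaw',np.degrees(np.arctan2(A[1,1],A[0,1])).round(2),'F',st['force'].round(2),'w',round(st['width']*92,1)); print(A.round(4))
def snap(n,name):
    st=sensors.observe(); c=cam(n,st); p,d=vision.get_image(n); cv2.imwrite(f"pics/{name}.png",p); np.savez(f"/tmp/{name}.npz",d=d,p=p,K=c[0],k=c[1],T=c[2]); return p,d,c
E
python3 - <<'E'
from h import *
tool()
to(0.50,0.025,0.22,96.9)
to(0.50,0.025,0.22,-83.1)
p=np.load if 0 else None
c=cam("top"); _,d=vision.get_image("top")
for uv in [(250,100),(240,140),(280,180),(300,180)]: print(deproj(c,uv,d[uv[1],uv[0]]).round(3))
E
```

```text
0.45 [0.279  0.5592 0.2407] jaw 63.48 F [0.76 0.25 1.82] w 91.8
[[-8.948e-01  4.465e-01 -0.000e+00]
 [ 4.465e-01  8.948e-01 -1.000e-04]
 [ 0.000e+00 -1.000e-04 -1.000e+00]]
t 0.45 shift cm [-43.62 -37.94   2.07] turn deg [ -0.    -0.   -33.42]
t 0.45 shift cm [-43.62 -37.94   2.07] turn deg [ -0.    -0.   -33.42]
[0.756 0.317 0.142]
[0.683 0.331 0.142]
[0.615 0.259 0.143]
[0.616 0.225 0.144]
```

```bash
python3 -m handwheel '[{"tx":-15,"ty":-13,"tz":1,"wz":-12,"claw":1},{"tx":-43.6,"ty":-37.9,"tz":2,"wz":-33.4},{"tx":-43.6,"ty":-37.9,"tz":2,"wz":-33.4},{"tx":-43.6,"ty":-37.9,"tz":2,"wz":-33.4},{"tx":-43.6,"ty":-37.9,"tz":2,"wz":-33.4},{"tx":-43.6,"ty":-37.9,"tz":2,"wz":-33.4},{"tx":-43.6,"ty":-37.9,"tz":2,"wz":-33.4},{"tx":-43.6,"ty":-37.9,"tz":2,"wz":-33.4},{"tx":-43.6,"ty":-37.9,"tz":2,"wz":-33.4},{"tx":-43.6,"ty":-37.9,"tz":2,"wz":-33.4},{"tx":-43.6,"ty":-37.9,"tz":2,"wz":-33.4},{"tx":-43.6,"ty":-37.9,"tz":2,"wz":-33.4}]' 20; python3 -c "
from h import *
tool(); to(0.50,0.025,0.22,96.9)"
```

```text
0.5 [0.279  0.5592 0.2407] jaw 63.48 F [ 0.11 -0.22 -0.08] w 91.9
[[-0.8948  0.4465 -0.    ]
 [ 0.4465  0.8948 -0.    ]
 [ 0.     -0.     -1.    ]]
t 0.50 shift cm [-43.63 -37.94   2.07] turn deg [ -0.    -0.   -33.42]invalid input
```

```bash
python3 -m handwheel '[{"tx":-4,"ty":-3.5,"tz":0.2,"wz":-5,"claw":1}]'; python3 -m handwheel --help
```

```text
invalid input
invalid input: not JSON, or not a number
```

```bash
python3 -m handwheel '[{"tx":-4.0,"ty":-3.5,"tz":0.2,"wx":0,"wy":0,"wz":-5.0,"claw":1.0}]'; python3 -c "
from h import *
tool()"
```

```text
clock: 0.58
position: [0.2897, 0.5271, 0.2389]
ee_rot: [-0.575, -3.085, -0.006]
force: [-0.5, 0.0, 0.5]
width: 1.0
0.5833 [0.2897 0.5271 0.2389] jaw 68.9 F [-0.47  0.03  0.45] w 92.0
[[-0.9329  0.36   -0.0026]
 [ 0.36    0.9329  0.0046]
 [ 0.0041  0.0033 -1.    ]]
```

```bash
python3 -c "
from h import *
to(0.50,0.025,0.22,96.9)"
```

```text
t 0.58 shift cm [-37.71 -39.28   1.6 ] turn deg [  0.24  -0.18 -28.  ]
```

```bash
python3 -m handwheel '[{"tx":-37.6,"ty":-39.2,"tz":1.8,"wx":0,"wy":0,"wz":-28.4,"claw":1},{"tx":-37.6,"ty":-39.2,"tz":1.8,"wx":0,"wy":0,"wz":-28.4,"claw":1},{"tx":-37.6,"ty":-39.2,"tz":1.8,"wx":0,"wy":0,"wz":-28.4,"claw":1},{"tx":-37.6,"ty":-39.2,"tz":1.8,"wx":0,"wy":0,"wz":-28.4,"claw":1},{"tx":-37.6,"ty":-39.2,"tz":1.8,"wx":0,"wy":0,"wz":-28.4,"claw":1},{"tx":-37.6,"ty":-39.2,"tz":1.8,"wx":0,"wy":0,"wz":-28.4,"claw":1},{"tx":-37.6,"ty":-39.2,"tz":1.8,"wx":0,"wy":0,"wz":-28.4,"claw":1},{"tx":-37.6,"ty":-39.2,"tz":1.8,"wx":0,"wy":0,"wz":-28.4,"claw":1},{"tx":-37.6,"ty":-39.2,"tz":1.8,"wx":0,"wy":0,"wz":-28.4,"claw":1},{"tx":-37.6,"ty":-39.2,"tz":1.8,"wx":0,"wy":0,"wz":-28.4,"claw":1},{"tx":-37.6,"ty":-39.2,"tz":1.8,"wx":0,"wy":0,"wz":-28.4,"claw":1},{"tx":-37.6,"ty":-39.2,"tz":1.8,"wx":0,"wy":0,"wz":-28.4,"claw":1}]';  python3 -c "
from h import *
tool(); to(0.50,0.025,0.22,96.9)"
```

```text
clock: 1.58
position: [0.4843, 0.0577, 0.223]
ee_rot: [-0.189, 3.135, 0.0]
force: [-0.0, -0.6, -0.1]
width: 0.999
1.5833 [0.4843 0.0577 0.223 ] jaw 96.89 F [-0.03 -0.61 -0.09] w 91.9
[[-9.928e-01 -1.199e-01  9.000e-04]
 [-1.199e-01  9.928e-01  3.000e-04]
 [-1.000e-03  2.000e-04 -1.000e+00]]
t 1.58 shift cm [-1.17 -3.43  0.3 ] turn deg [ 0.01  0.06 -0.01]
```

```bash
python3 -m handwheel '[{"tx":-0.5,"ty":-1,"tz":0.2,"wx":0,"wy":0,"wz":0,"claw":1},{"tx":-0.5,"ty":-1,"tz":0.2,"wx":0,"wy":0,"wz":0,"claw":1},{"tx":-0.5,"ty":-1,"tz":0.2,"wx":0,"wy":0,"wz":0,"claw":1},{"tx":-0.5,"ty":-1,"tz":0.2,"wx":0,"wy":0,"wz":0,"claw":1}]';  python3 -c "
from h import *
tool(); p,d,c=snap('wrist','w1'); print(proj(c,[0.5025,0.0245,0.024]))"
```

```text
clock: 1.92
position: [0.4896, 0.0516, 0.2207]
ee_rot: [0.191, -3.136, -0.001]
force: [0.1, -0.1, -0.4]
width: 1.002
1.9167 [0.4896 0.0516 0.2207] jaw 96.96 F [ 0.06 -0.11 -0.36] w 92.2
[[-9.926e-01 -1.211e-01 -3.000e-04]
 [-1.211e-01  9.926e-01  7.000e-04]
 [ 2.000e-04  7.000e-04 -1.000e+00]]
[288.88530734 222.92501272]
```

View pics/w1.png

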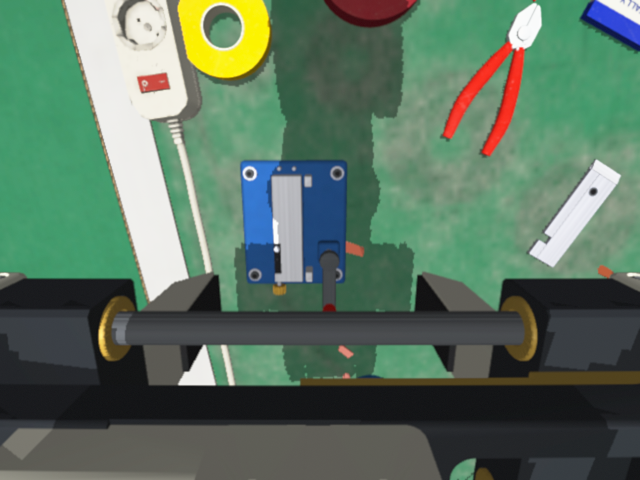

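```bash
python3 -c "
from h import *
p=np.load('/tmp/w1.npz')['p']
cv2.imwrite('pics/w1s.png',cv2.resize(p[150:310,230:370],None,fx=4,fy=3.75,interpolation=cv2.INTER_CUBIC))
cv2.imwrite('pics/w1b.png',cv2.resize(p[150:280,520:640],None,fx=4.5,fy=4.5,interpolation=cv2.INTER_CUBIC))
"
```

```text
(no output)
```

View pics/w1s.png

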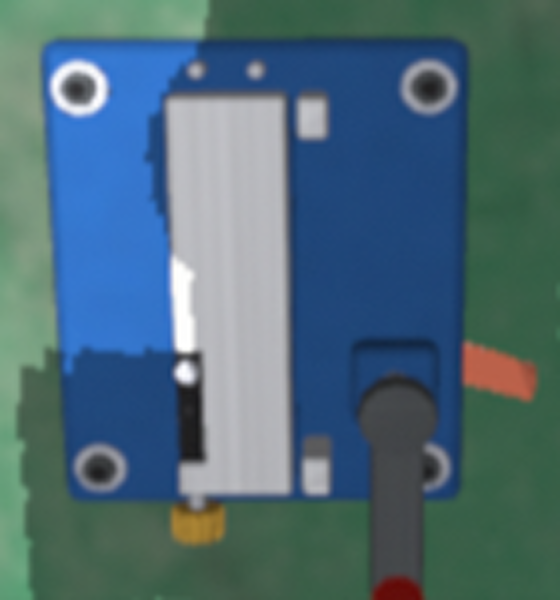

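View pics/w1b.png

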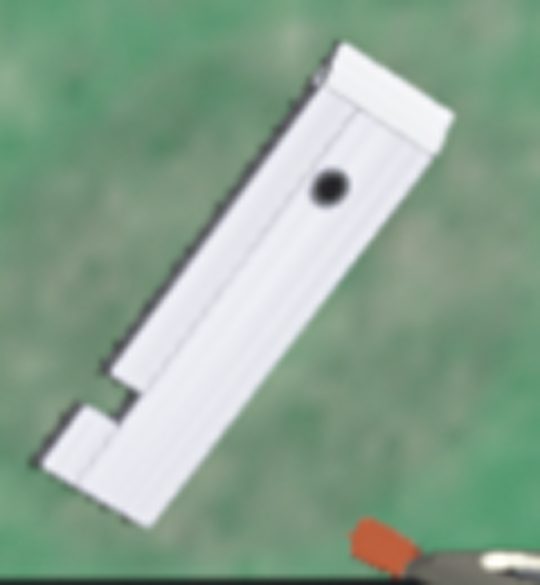

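```bash
cat >> h.py <<'E'
def load(name):
    f=np.load(f'/tmp/{name}.npz'); return (f['K'],float(f['k']),f['T']),f['p'],f['d']
def fit(c,model,px,z):
    P=np.array([atz(c,uv,zz)[:2] for uv,zz in zip(px,z)]); M=np.array(model)
    mc,pc=M.mean(0),P.mean(0); H=(M-mc).T@(P-pc); th=np.arctan2(H[0,1]-H[1,0],H[0,0]+H[1,1])
    Rm=np.array([[np.cos(th),-np.sin(th)],[np.sin(th),np.cos(th)]]); t=pc-Rm@mc
    print('pose',t.round(4),np.degrees(th).round(2),'res mm',(((M@Rm.T+t)-P)*1000).round(1).tolist()); return t,th,Rm
E
python3 - <<'E'
from h import *
c,p,d=load('w1')
s=lambda u,v:(230+u/4-.4,150+v/3.75-.4)
px=[s(165,95),s(286,93),s(291,495),s(180,495)]
t,th,Rm=fit(c,[(-.047,-.014),(-.047,.014),(.059,.014),(.059,-.014)],px,[.024]*4)
inv=lambda uv,z:(Rm.T@(atz(c,uv,z)[:2]-t)*1000).round(1)
print('pin',inv(s(185,373),.0285),'slot',inv(s(190,352),.024),inv(s(190,462),.024),'axis',inv(s(397,415),.062),'lugs',inv(s(298,95),.028),inv(s(303,493),.028))
print(d[225,290],d[225,290]and deproj(c,(290,225),d[225,290]), deproj(c,(265,200),d[200,265]))
b=lambda u,v:(520+u/4.5-.4,150+v/4.5-.4)
tb,thb,Rb=fit(c,[(.055,.016),(.055,-.016),(-.055,-.016),(-.055,.016)],[b(150,527),b(42,462),b(338,42),b(455,117)],[.005,.005,.0035,.0015])
print('notch',Rb.T@(atz(c,b(123,397),.005)[:2]-tb))
E
```

```text
pose [0.504  0.0229] 7.02 res mm [[0.1, 0.0], [0.6, -0.0], [-0.3, 0.0], [-0.3, -0.0]]
pin [ 23.6 -11.1] slot [ 19.3 -10.2] [ 49.9 -11.2] axis [23.4 39.2] lugs [-47.5  17. ] [57.1 17.1]
0.34972742 [0.50412581 0.02582707 0.02513792] [ 0.48574182 -0.00191191  0.00994159]
pose [0.4638 0.3098] -21.93 res mm [[0.3, -0.2], [0.8, -0.2], [-0.3, 1.8], [-0.8, -1.3]]
notch [ 0.03261253 -0.00944406]
```

```bash
python3 -c "
from h import *
to(0.454,0.3145,0.11,68.3)"
```

```text
t 1.97 shift cm [ 0.32 26.48 11.09] turn deg [ 4.000e-02 -2.000e-02  2.871e+01]
```

```bash
python3 -m handwheel '[{"tx":0.3,"ty":12,"tz":0,"wx":0,"wy":0,"wz":28.7,"claw":1},{"tx":0.3,"ty":20,"tz":0,"wx":0,"wy":0,"wz":28.7,"claw":1},{"tx":0.3,"ty":26.5,"tz":2,"wx":0,"wy":0,"wz":28.7,"claw":1},{"tx":0.3,"ty":26.5,"tz":4,"wx":0,"wy":0,"wz":28.7,"claw":1},{"tx":0.3,"ty":26.5,"tz":6,"wx":0,"wy":0,"wz":28.7,"claw":1},{"tx":0.3,"ty":26.5,"tz":8,"wx":0,"wy":0,"wz":28.7,"claw":1},{"tx":0.3,"ty":26.5,"tz":11,"wx":0,"wy":0,"wz":28.7,"claw":1},{"tx":0.3,"ty":26.5,"tz":11,"wx":0,"wy":0,"wz":28.7,"claw":1},{"tx":0.3,"ty":26.5,"tz":11,"wx":0,"wy":0,"wz":28.7,"claw":1},{"tx":0.3,"ty":26.5,"tz":11,"wx":0,"wy":0,"wz":28.7,"claw":1},{"tx":0.3,"ty":26.5,"tz":11,"wx":0,"wy":0,"wz":28.7,"claw":1},{"tx":0.3,"ty":26.5,"tz":11,"wx":0,"wy":0,"wz":28.7,"claw":1}]';  python3 -c "
from h import *
tool(); p,d,c=snap('wrist','w2'); to(0.454,0.3145,0.11,68.3)"
```

```text
clock: 2.97
position: [0.456, 0.3127, 0.112]
ee_rot: [0.595, 3.083, 0.002]
force: [0.7, 0.6, 0.2]
width: 1.003
2.9667 [0.456  0.3127 0.112 ] jaw 68.14 F [0.65 0.58 0.22] w 92.2
[[-9.281e-01  3.724e-01  1.700e-03]
 [ 3.724e-01  9.281e-01  9.000e-04]
 [-1.200e-03  1.400e-03 -1.000e+00]]
t 3.02 shift cm [0.28 0.09 0.21] turn deg [ 0.1   0.08 -0.19]
```

View pics/w2.png

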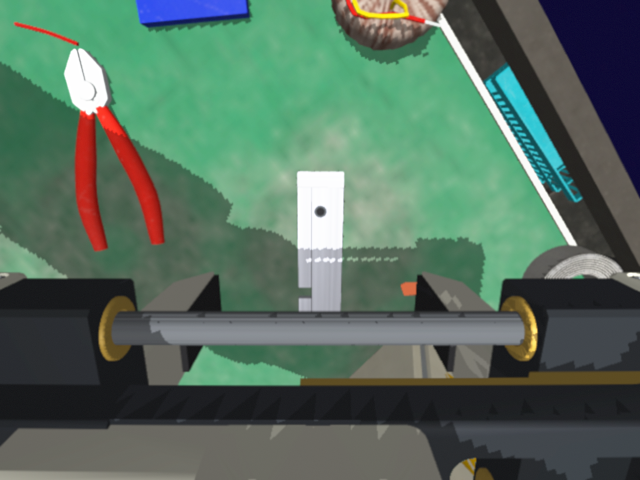

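The blade lies upright in the picture, front edge at row 172, columns 298–344, with the notch at (304,292). It is well aligned with the jaws.

Run:
```python
from h import *
c,p,d=load('w2')
cv2.imwrite('pics/w2b.png',cv2.resize(p[160:315,280:360],None,fx=3.8,fy=3.8,interpolation=cv2.INTER_CUBIC))
```

```text
(no output)
```

View pics/w2b.png

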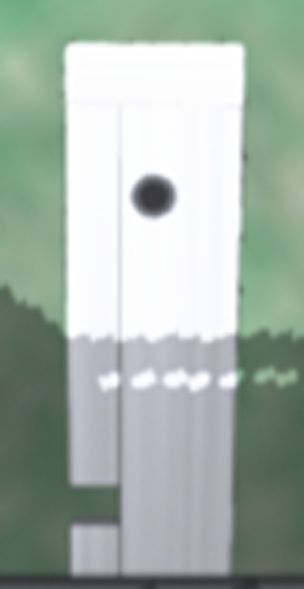

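Run:
```python
from h import *
c,p,d=load('w2')
s=lambda u,v:(280+u/3.8-.4,160+v/3.8-.4)
t,th,_=fit(c,[(-.055,-.016),(-.055,.016),(.034-.0043,-.016),(.034+.0043,-.016),(.0545,-.016),(.0545,.016)],[s(66,44),s(244,44),s(70,486),s(71,523),s(71,576),s(231,576)],[.001,.001,.005,.005,.005,.005])
u=np.array([np.cos(th),np.sin(th)])
g=t-.010*u; print(g)
to(g[0],g[1],.0165,np.degrees(th)+90)
```

```text
pose [0.4623 0.3112] -21.93 res mm [[-1.4, 0.5], [-1.5, 0.1], [-1.9, 0.9], [-1.3, 0.6], [3.1, -1.0], [3.1, -1.0]]
[0.45303921 0.31494808]
t 3.02 shift cm [0.39 0.08 9.56] turn deg [0.1  0.08 0.04]
```

Run:
```python
from h import *
c,p,d=load('w2')
s=lambda u,v:(280+u/3.8-.4,160+v/3.8-.4)
t,th,_=fit(c,[(-.055,-.016),(-.055,.016),(.034-.0043,-.016),(.034+.0043,-.016)],[s(66,44),s(244,44),s(70,486),s(71,523)],[.001,.001,.005,.005])
u=np.array([np.cos(th),np.sin(th)])
g=t-.010*u; print(g)
to(g[0],g[1],.0165,np.degrees(th)+90)
```

```text
pose [0.4639 0.3107] -22.11 res mm [[0.2, 0.1], [0.1, -0.4], [-0.5, 0.3], [0.1, -0.1]]
[0.45459747 0.31442526]
t 3.02 shift cm [0.23 0.09 9.56] turn deg [0.1  0.08 0.22]
```

```bash
python3 -m handwheel '[{"tx":0.2,"ty":0.1,"tz":3,"wx":0.1,"wy":0.1,"wz":0.2,"claw":1},{"tx":0.2,"ty":0.1,"tz":6,"wx":0.1,"wy":0.1,"wz":0.2,"claw":0.7},{"tx":0.2,"ty":0.1,"tz":8.5,"wx":0.1,"wy":0.1,"wz":0.2,"claw":0.6},{"tx":0.2,"ty":0.1,"tz":9.6,"wx":0.1,"wy":0.1,"wz":0.2,"claw":0.6},{"tx":0.2,"ty":0.1,"tz":9.6,"wx":0.1,"wy":0.1,"wz":0.2,"claw":0.6},{"tx":0.2,"ty":0.1,"tz":9.6,"wx":0.1,"wy":0.1,"wz":0.2,"claw":0.6},{"tx":0.2,"ty":0.1,"tz":9.6,"wx":0.1,"wy":0.1,"wz":0.2,"claw":0.6}]' 35;  python3 -c "
from h import *
tool(); to(.4546,.3144,.0155,67.9)"
```

```text
clock: 3.6
position: [0.4547, 0.3147, 0.0158]
ee_rot: [-0.601, -3.083, 0.0]
force: [-0.4, 0.3, 0.4]
width: 0.629
3.6 [0.4547 0.3147 0.0158] jaw 67.92 F [-0.4   0.34  0.35] w 57.9
[[-9.267e-01  3.758e-01 -8.000e-04]
 [ 3.758e-01  9.267e-01  1.000e-04]
 [ 8.000e-04 -3.000e-04 -1.000e+00]]
t 3.60 shift cm [ 0.   -0.03  0.03] turn deg [-0.01 -0.05  0.02]
```

Excellent positioning. Close.

```bash
python3 -m handwheel '[{"tx":0,"ty":0,"tz":0,"wx":0,"wy":0,"wz":0,"claw":0.3},{"tx":0,"ty":0,"tz":0,"wx":0,"wy":0,"wz":0,"claw":0.2},{"tx":0,"ty":0,"tz":0,"wx":0,"wy":0,"wz":0,"claw":0.2},{"tx":0,"ty":0,"tz":0,"wx":0,"wy":0,"wz":0,"claw":0.2},{"tx":0,"ty":0,"tz":0,"wx":0,"wy":0,"wz":0,"claw":0.2},{"tx":0,"ty":0,"tz":0,"wx":0,"wy":0,"wz":0,"claw":0.2}]' 35;  python3 -c "
from h import *
tool()"
```

```text
clock: 4.1
position: [0.4539, 0.3148, 0.0148]
ee_rot: [-0.6, -3.082, 0.002]
force: [-1.5, -0.5, 3.1]
width: 0.34
4.1 [0.4539 0.3148 0.0148] jaw 67.98 F [-1.51 -0.47  3.06] w 31.3
[[-9.27e-01  3.75e-01 -2.10e-03]
 [ 3.75e-01  9.27e-01 -8.00e-04]
 [ 1.60e-03 -1.60e-03 -1.00e+00]]
```

```bash
python3 -m handwheel '[{"tx":0,"ty":0,"tz":-3,"wx":0,"wy":0,"wz":0,"claw":0.2},{"tx":0,"ty":0,"tz":-8,"wx":0,"wy":0,"wz":0,"claw":0.2},{"tx":0,"ty":0,"tz":-12,"wx":0,"wy":0,"wz":0,"claw":0.2},{"tx":0,"ty":0,"tz":-15,"wx":0,"wy":0,"wz":0,"claw":0.2},{"tx":0,"ty":0,"tz":-16,"wx":0,"wy":0,"wz":0,"claw":0.2},{"tx":0,"ty":0,"tz":-16,"wx":0,"wy":0,"wz":0,"claw":0.2},{"tx":0,"ty":0,"tz":-16,"wx":0,"wy":0,"wz":0,"claw":0.2}]';  python3 -c "
from h import *
tool(); snap('wrist','w3'); to(.4935,.0226,.12,96.97)"
```

```text
clock: 4.68
position: [0.4539, 0.3148, 0.1743]
ee_rot: [-0.599, -3.082, 0.002]
force: [0.3, -0.2, -1.7]
width: 0.338
4.6833 [0.4539 0.3148 0.1743] jaw 67.99 F [ 0.33 -0.21 -1.71] w 31.1
[[-9.271e-01  3.748e-01 -2.200e-03]
 [ 3.748e-01  9.271e-01 -7.000e-04]
 [ 1.700e-03 -1.500e-03 -1.000e+00]]
t 4.73 shift cm [-14.67 -25.53   5.37] turn deg [ -0.16  -0.21 -28.98]
```

View pics/w3.png

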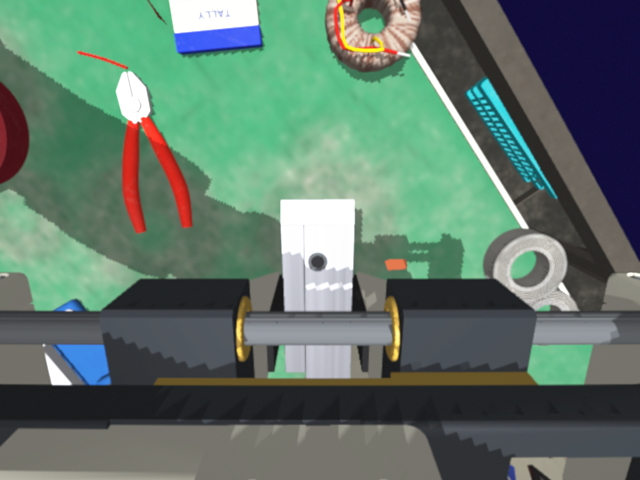

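Run:
```python
from h import *
c,p,d=load('w3'); st=sensors.observe(); A=R.from_rotvec(st['ee_rot']).as_matrix()
for uv in [(283,202),(352,202),(285,230),(350,230),(290,270),(340,270),(300,290),(300,325+25),(330,350)]:
    P=deproj(c,uv,d[uv[1],uv[0]]); print(uv,(A.T@(P-st['position'])*1000).round(1))
```

```text
(283, 202) [ 43.  -15.1  11.2]
(352, 202) [43.1 14.9 10.8]
(285, 230) [ 31.3 -14.2   7.9]
(350, 230) [31.2 14.1  8.1]
(290, 270) [ 12.5 -12.4   8.6]
(340, 270) [12.8 10.   7.8]
(300, 290) [ 3.2 -8.   7.6]
(300, 350) [-28.4  -8.5   8.4]
(330, 350) [-28.3   5.9   8.2]
```

```bash
python3 -m handwheel '[{"tx":-2,"ty":-4,"tz":0,"wx":-0.1,"wy":-0.2,"wz":-5,"claw":0.2},{"tx":-4,"ty":-7,"tz":0,"wx":-0.1,"wy":-0.2,"wz":-12,"claw":0.2},{"tx":-6,"ty":-10.5,"tz":0.5,"wx":-0.1,"wy":-0.2,"wz":-18,"claw":0.2},{"tx":-8,"ty":-14,"tz":1.5,"wx":-0.1,"wy":-0.2,"wz":-24,"claw":0.2},{"tx":-10,"ty":-17.4,"tz":2.5,"wx":-0.1,"wy":-0.2,"wz":-29,"claw":0.2},{"tx":-12,"ty":-21,"tz":4,"wx":-0.1,"wy":-0.2,"wz":-29,"claw":0.2},{"tx":-14,"ty":-24,"tz":5,"wx":-0.1,"wy":-0.2,"wz":-29,"claw":0.2},{"tx":-14.67,"ty":-25.53,"tz":5.4,"wx":-0.1,"wy":-0.2,"wz":-29,"claw":0.2},{"tx":-14.67,"ty":-25.53,"tz":5.4,"wx":-0.1,"wy":-0.2,"wz":-29,"claw":0.2},{"tx":-14.67,"ty":-25.53,"tz":5.4,"wx":-0.1,"wy":-0.2,"wz":-29,"claw":0.2},{"tx":-14.67,"ty":-25.53,"tz":5.4,"wx":-0.1,"wy":-0.2,"wz":-29,"claw":0.2},{"tx":-14.67,"ty":-25.53,"tz":5.4,"wx":-0.1,"wy":-0.2,"wz":-29,"claw":0.2}]';  python3 -c "
from h import *
tool(); snap('wrist','w4'); to(.4935,.0226,.05,96.97)"
```

```text
clock: 5.73
position: [0.4939, 0.0248, 0.1203]
ee_rot: [-0.195, 3.135, 0.001]
force: [-0.1, 0.2, -0.7]
width: 0.337
5.7333 [0.4939 0.0248 0.1203] jaw 97.11 F [-0.14  0.18 -0.65] w 31.0
[[-9.923e-01 -1.238e-01  3.000e-04]
 [-1.238e-01  9.923e-01  8.000e-04]
 [-4.000e-04  7.000e-04 -1.000e+00]]
t 5.78 shift cm [ 0.09 -0.21  7.06] turn deg [0.04 0.06 0.15]
```

View pics/w4.png

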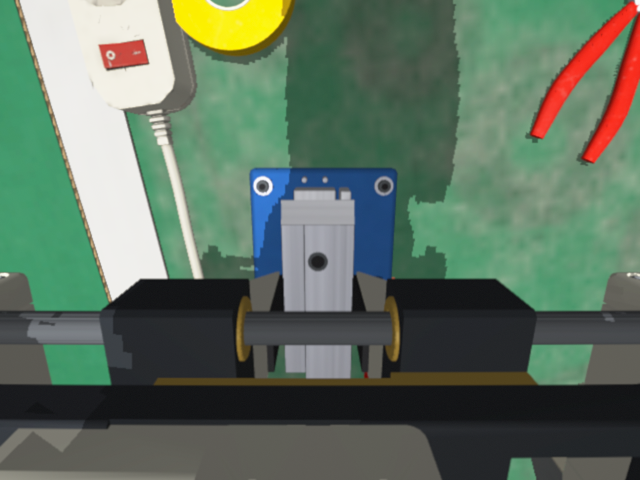

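Run:
```python
from h import *
c,p,d=load('w4')
cv2.imwrite('pics/w4b.png',cv2.resize(p[160:290,240:410],None,fx=4.5,fy=4.5,interpolation=cv2.INTER_CUBIC))
t=np.array([.5035,.0235]);a=np.radians(6.97);Rm=np.array([[np.cos(a),-np.sin(a)],[np.sin(a),np.cos(a)]])
for n,q in dict(bl=(-47,-14,24),br=(-47,14,24),lug=(-47,16.8,28),corL=(-57,-52,10),corR=(-57,52,10)).items():
    w=np.r_[t+Rm@np.array(q[:2])/1000,q[2]/1000]; uv=proj(c,w); print(n,uv,(uv-[240,160]+.4)*4.5)
```

```text
bl [294.0974724  188.59397891] [245.23862581 130.47290508]
br [336.4311014  188.70533514] [435.73995632 130.97400811]
lug [341.03421915 189.5892786 ] [456.45398616 134.95175371]
corL [240.23226521 171.17625126] [ 2.84519342 52.09313067]
corR [390.61967566 171.5689673 ] [679.58854047  53.86035285]
```

View pics/w4b.png

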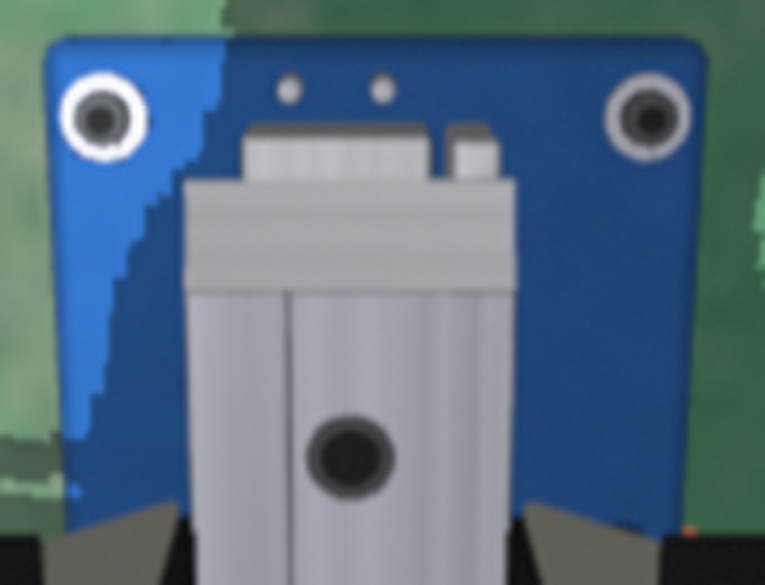

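```bash
python3 -c "
from h import *
to(.4941,.0210,.046,97.0)"
```

```text
t 5.78 shift cm [ 0.05 -0.38  7.45] turn deg [0.04 0.06 0.12]
```

```bash
python3 -m handwheel '[{"tx":0,"ty":-0.35,"tz":2,"wx":0,"wy":0.1,"wz":0.1,"claw":0.2},{"tx":0,"ty":-0.35,"tz":4,"wx":0,"wy":0.1,"wz":0.1,"claw":0.2},{"tx":0,"ty":-0.35,"tz":6,"wx":0,"wy":0.1,"wz":0.1,"claw":0.2},{"tx":0,"ty":-0.35,"tz":7,"wx":0,"wy":0.1,"wz":0.1,"claw":0.2},{"tx":0,"ty":-0.35,"tz":7.2,"wx":0,"wy":0.1,"wz":0.1,"claw":0.2},{"tx":0,"ty":-0.35,"tz":7.2,"wx":0,"wy":0.1,"wz":0.1,"claw":0.2},{"tx":0,"ty":-0.35,"tz":7.2,"wx":0,"wy":0.1,"wz":0.1,"claw":0.2}]';  python3 -c "
from h import *
tool(); snap('scene','s5');snap('wrist','w5'); to(.4941,.0210,.0388,97.0)
p=cv2.imread('pics/s5.png'); cv2.imwrite('pics/s5b.png',cv2.resize(p[240:400,250:410],None,fx=3.7,fy=3.7,interpolation=cv2.INTER_CUBIC))"
```

```text
clock: 6.37
position: [0.4953, 0.0201, 0.0495]
ee_rot: [-0.189, 3.135, 0.0]
force: [0.4, -0.4, -0.7]
width: 0.336
6.3667 [0.4953 0.0201 0.0495] jaw 96.92 F [ 0.43 -0.44 -0.66] w 30.9
[[-9.927e-01 -1.204e-01  5.000e-04]
 [-1.204e-01  9.927e-01  3.000e-04]
 [-6.000e-04  2.000e-04 -1.000e+00]]
t 6.47 shift cm [0.14 0.12 1.1 ] turn deg [ 0.01  0.08 -0.11]
```

View pics/w5.png

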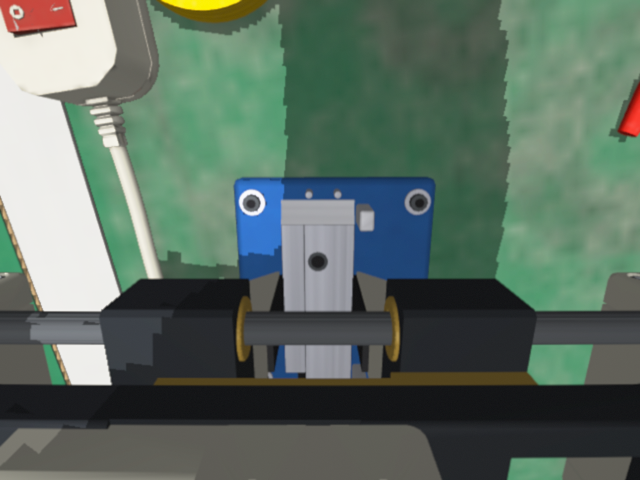

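View pics/s5b.png

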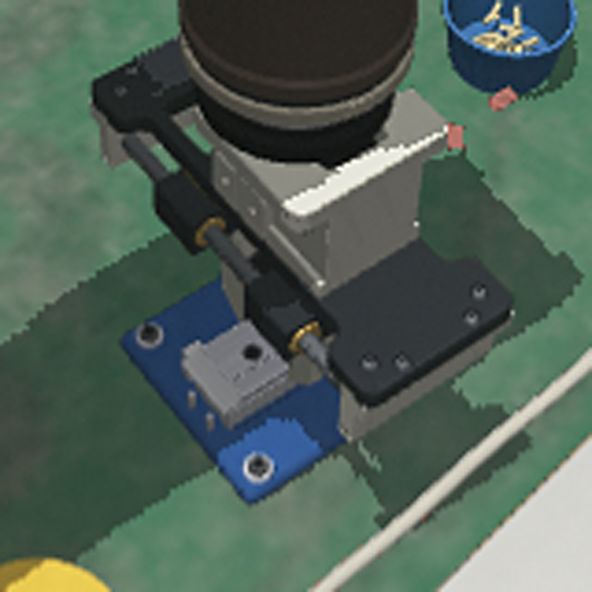

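Run:
```python
from h import *
c,p,d=load('w5')
cv2.imwrite('pics/w5b.png',cv2.resize(p[170:280,270:390],None,fx=5,fy=5,interpolation=cv2.INTER_CUBIC))
```

```text
(no output)
```

View pics/w5b.png

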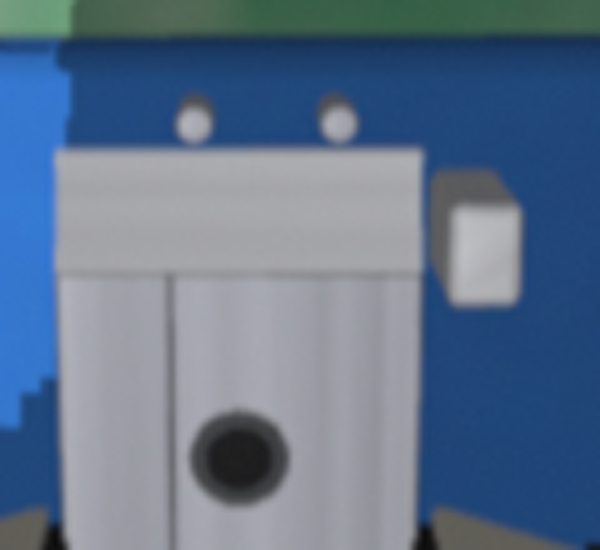

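Run:
```python
from h import *
c,p,d=load('w5'); s=lambda u,v:(270+u/5-.4,170+v/5-.4)
t=np.array([.5040,.0229]);a=np.radians(7.0);Rm=np.array([[np.cos(a),-np.sin(a)],[np.sin(a),np.cos(a)]])
q=lambda u,v,z:(Rm.T@(atz(c,s(u,v),z)[:2]-t)*1000).round(2)
zt=.0495-.0083
print('lug in', q(450,206,.028),q(450,304,.028),'blade top side',q(420,275,zt),q(61,275,zt),q(417,500,zt),q(66,500,zt))
```

```text
lug in [-46.6   17.03] [-37.2  17.3] blade top side [-43.24  13.09] [-43.29 -17.89] [-22.56  13.34] [-22.6  -18.03]
```

```bash
python3 -m handwheel '[{"tx":0,"ty":0.17,"tz":0,"wx":0,"wy":0.1,"wz":0,"claw":0.2},{"tx":0,"ty":0.17,"tz":0.4,"wx":0,"wy":0.1,"wz":0,"claw":0.2},{"tx":0,"ty":0.17,"tz":0.7,"wx":0,"wy":0.1,"wz":0,"claw":0.2},{"tx":0,"ty":0.17,"tz":0.7,"wx":0,"wy":0.1,"wz":0,"claw":0.2},{"tx":0,"ty":0.17,"tz":0.7,"wx":0,"wy":0.1,"wz":0,"claw":0.2}]';  python3 -c "
from h import *
tool()"; python3 -m handwheel '[{"tx":0,"ty":0,"tz":0.1,"wx":0,"wy":0,"wz":0,"claw":0.2},{"tx":0,"ty":0,"tz":0.1,"wx":0,"wy":0,"wz":0,"claw":0.2}]';python3 -c "
from h import *
tool()"
```

```text
clock: 6.88
position: [0.4946, 0.0214, 0.0417]
ee_rot: [0.188, -3.134, -0.0]
force: [0.1, 0.3, -0.3]
width: 0.339
6.8833 [0.4946 0.0214 0.0417] jaw 96.88 F [ 0.12  0.26 -0.3 ] w 31.1
[[-9.928e-01 -1.198e-01 -2.300e-03]
 [-1.198e-01  9.928e-01 -1.000e-04]
 [ 2.300e-03  2.000e-04 -1.000e+00]]
clock: 7.05
position: [0.4946, 0.0214, 0.0407]
ee_rot: [0.188, -3.134, -0.0]
force: [-0.4, 0.1, 0.1]
width: 0.338
7.05 [0.4946 0.0214 0.0407] jaw 96.88 F [-0.44  0.06  0.13] w 31.1
[[-9.928e-01 -1.198e-01 -2.200e-03]
 [-1.198e-01  9.928e-01 -1.000e-04]
 [ 2.200e-03  2.000e-04 -1.000e+00]]
```

```bash
for i in 1 2; do python3 -m handwheel '[{"tx":0,"ty":0,"tz":0.05,"wx":0,"wy":0,"wz":0,"claw":0.2},{"tx":0,"ty":0,"tz":0.05,"wx":0,"wy":0,"wz":0,"claw":0.2}]' | grep -E "pos|force"; done; python3 -m handwheel '[{"tx":0,"ty":0,"tz":0.04,"wx":0,"wy":-0.12,"wz":0,"claw":0.2},{"tx":0,"ty":0,"tz":0.04,"wx":0,"wy":-0.12,"wz":0,"claw":0.2}]'
```

```text
position: [0.4946, 0.0214, 0.0403]
force: [-0.1, -0.5, -0.6]
position: [0.4946, 0.0214, 0.0398]
force: [-0.6, 0.3, 0.5]
clock: 7.55
position: [0.4946, 0.0214, 0.0394]
ee_rot: [-0.188, 3.136, 0.0]
force: [-0.1, -0.1, 0.8]
width: 0.341
```

```bash
for i in 1 2; do python3 -m handwheel '[{"tx":0,"ty":0,"tz":0.03,"wx":0,"wy":0,"wz":0,"claw":0.2},{"tx":0,"ty":0,"tz":0.03,"wx":0,"wy":0,"wz":0,"claw":0.2}]' | grep -E "pos|force"; done
```

```text
position: [0.4946, 0.0214, 0.0391]
force: [0.0, 0.1, -0.1]
position: [0.4946, 0.0214, 0.0389]
force: [-0.7, 0.1, 1.5]
```

```bash
for i in 1 2; do python3 -m handwheel '[{"tx":0,"ty":0,"tz":0.03,"wx":0,"wy":0,"wz":0,"claw":0.2},{"tx":0,"ty":0,"tz":0.03,"wx":0,"wy":0,"wz":0,"claw":0.2},{"tx":0,"ty":0,"tz":0.03,"wx":0,"wy":0,"wz":0,"claw":0.2}]' | grep -E "pos|force"; done
```

```text
position: [0.4947, 0.0214, 0.0388]
force: [-0.5, 0.4, 5.6]
position: [0.4947, 0.0214, 0.0388]
force: [-2.2, -0.2, 8.9]
```

```bash
python3 -m handwheel '[{"tx":0,"ty":0,"tz":-0.04,"wx":0,"wy":0,"wz":0,"claw":0.2},{"tx":0,"ty":0,"tz":-0.04,"wx":0,"wy":0,"wz":0,"claw":0.2}]'; for i in 1 2 3; do python3 -m handwheel '[{"tx":0,"ty":0.04,"tz":0,"wx":0,"wy":0,"wz":0,"claw":0.2},{"tx":0,"ty":0.04,"tz":0,"wx":0,"wy":0,"wz":0,"claw":0.2}]' | grep -E "pos|force"; done
```

```text
clock: 8.55
position: [0.4947, 0.0214, 0.0388]
ee_rot: [-0.188, 3.136, 0.0]
force: [-1.1, 1.0, 5.6]
width: 0.334
position: [0.4947, 0.0214, 0.0388]
force: [-1.1, -0.5, 5.9]
position: [0.4947, 0.0216, 0.0388]
force: [-1.1, -2.8, 5.2]
position: [0.4947, 0.022, 0.0388]
force: [0.5, -2.4, 5.1]
```

```bash
for i in 1 2 3; do python3 -m handwheel '[{"tx":0,"ty":0.04,"tz":-0.005,"wx":0,"wy":0,"wz":0,"claw":0.2},{"tx":0,"ty":0.04,"tz":-0.005,"wx":0,"wy":0,"wz":0,"claw":0.2}]' | grep -E "pos|force|ee"; done
```

```text
position: [0.4948, 0.0227, 0.0388]
ee_rot: [-0.188, 3.135, -0.0]
force: [1.4, -2.1, 5.3]
position: [0.4946, 0.0234, 0.0388]
ee_rot: [-0.188, 3.135, 0.0]
force: [0.6, -1.8, 4.6]
position: [0.4946, 0.0236, 0.0388]
ee_rot: [-0.188, 3.135, -0.0]
force: [0.4, -2.7, 3.2]
```

```bash
python3 -m handwheel '[{"tx":0,"ty":0.03,"tz":0,"wx":0,"wy":0,"wz":0,"claw":0.2},{"tx":0,"ty":0.03,"tz":0,"wx":0,"wy":0,"wz":0,"claw":0.2}]' | grep -E "pos|force|ee";  python3 - <<'E'
from h import *
p,d,c=snap('wrist','w6')
cv2.imwrite('pics/w6b.png',cv2.resize(p[170:280,270:390],None,fx=5,fy=5,interpolation=cv2.INTER_CUBIC))
tool()
E
```

```text
position: [0.4946, 0.0236, 0.0388]
ee_rot: [-0.188, 3.135, -0.001]
force: [2.1, -4.3, 2.6]
9.7667 [0.4946 0.0236 0.0388] jaw 96.86 F [ 2.19 -3.48  3.17] w 31.0
[[-9.928e-01 -1.194e-01  5.000e-04]
 [-1.194e-01  9.928e-01 -3.000e-04]
 [-5.000e-04 -4.000e-04 -1.000e+00]]
```

View pics/w6b.png

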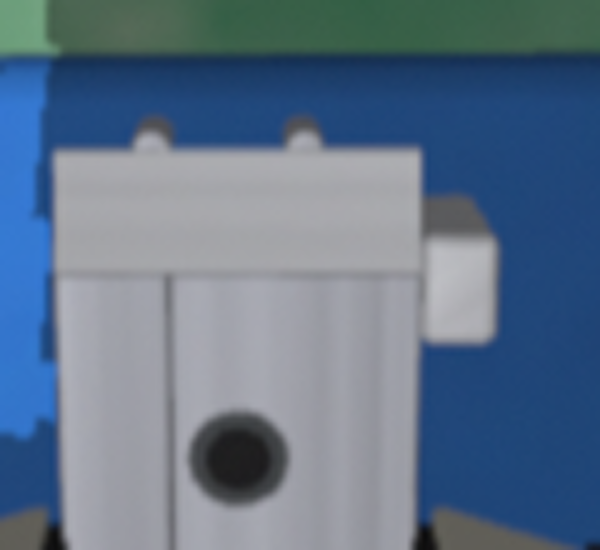

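```bash
python3 -m handwheel '[{"tx":0,"ty":-0.03,"tz":0,"wx":0,"wy":0,"wz":0,"claw":0.2},{"tx":0.1,"ty":-0.03,"tz":0,"wx":0,"wy":0,"wz":0,"claw":0.2},{"tx":0.2,"ty":-0.03,"tz":0,"wx":0,"wy":0,"wz":0,"claw":0.2},{"tx":0.3,"ty":-0.03,"tz":0,"wx":0,"wy":0,"wz":0,"claw":0.2},{"tx":0.3,"ty":-0.03,"tz":0,"wx":0,"wy":0,"wz":0,"claw":0.2}]' | grep -E "pos|force|ee"; python3 -m handwheel '[{"tx":0.1,"ty":0,"tz":0,"wx":0,"wy":0,"wz":0,"claw":0.2},{"tx":0.2,"ty":0,"tz":0,"wx":0,"wy":0,"wz":0,"claw":0.2},{"tx":0.3,"ty":0,"tz":0,"wx":0,"wy":0,"wz":0,"claw":0.2},{"tx":0.3,"ty":0,"tz":0,"wx":0,"wy":0,"wz":0,"claw":0.2}]' | grep -E "pos|force|ee"
python3 - <<'E'
from h import *
tool()
E
```

```text
position: [0.492, 0.0233, 0.0389]
ee_rot: [-0.188, 3.135, 0.0]
force: [2.8, -5.0, 1.5]
position: [0.489, 0.0229, 0.0389]
ee_rot: [-0.188, 3.134, 0.0]
force: [2.8, -4.6, 1.5]
10.5167 [0.489  0.0229 0.0389] jaw 96.87 F [ 2.77 -4.59  1.46] w 31.0
[[-9.928e-01 -1.196e-01  1.500e-03]
 [-1.196e-01  9.928e-01  1.000e-04]
 [-1.500e-03 -0.000e+00 -1.000e+00]]
```

```bash
python3 -m handwheel '[{"tx":0.05,"ty":-0.06,"tz":0.02,"wx":0,"wy":0,"wz":0,"claw":0.2},{"tx":0.15,"ty":-0.06,"tz":0.02,"wx":0,"wy":0,"wz":0,"claw":0.2},{"tx":0.25,"ty":-0.06,"tz":0.02,"wx":0,"wy":0,"wz":0,"claw":0.2},{"tx":0.3,"ty":-0.06,"tz":0.02,"wx":0,"wy":0,"wz":0,"claw":0.2},{"tx":0.3,"ty":-0.06,"tz":0.02,"wx":0,"wy":0,"wz":0,"claw":0.2}]' | grep -E "pos|force|ee"; for i in 1 2; do python3 -m handwheel '[{"tx":0.04,"ty":0,"tz":0,"wx":0,"wy":0,"wz":0,"claw":0.2},{"tx":0.08,"ty":0,"tz":0,"wx":0,"wy":0,"wz":0,"claw":0.2}]' | grep -E "pos|force|ee"; done
python3 - <<'E'
from h import *
tool()
E
```

```text
position: [0.4857, 0.0224, 0.0388]
ee_rot: [-0.189, 3.135, 0.001]
force: [3.7, -0.8, 5.3]
position: [0.4851, 0.0223, 0.0388]
ee_rot: [-0.189, 3.135, 0.001]
force: [4.4, -0.6, 5.3]
position: [0.4842, 0.0222, 0.0388]
ee_rot: [-0.189, 3.135, 0.001]
force: [3.4, -0.1, 5.8]
11.2667 [0.4842 0.0222 0.0388] jaw 96.89 F [ 3.4  -0.07  5.84] w 31.0
[[-9.928e-01 -1.199e-01  7.000e-04]
 [-1.199e-01  9.928e-01  5.000e-04]
 [-7.000e-04  4.000e-04 -1.000e+00]]
```

```bash
python3 -m handwheel '[{"tx":0.04,"ty":0,"tz":-0.025,"wx":0,"wy":0,"wz":0,"claw":0.2},{"tx":0.04,"ty":0,"tz":-0.025,"wx":0,"wy":0,"wz":0,"claw":0.2}]' | grep -E "pos|force"; for i in 1 2 3; do python3 -m handwheel '[{"tx":0.03,"ty":0,"tz":0,"wx":0,"wy":0,"wz":0,"claw":0.2},{"tx":0.03,"ty":0,"tz":0,"wx":0,"wy":0,"wz":0,"claw":0.2}]' | grep -E "pos|force"; done
```

```text
position: [0.4831, 0.0221, 0.0388]
force: [1.5, -0.7, 4.6]
position: [0.483, 0.0221, 0.0388]
force: [2.3, -0.3, 4.3]
position: [0.4827, 0.022, 0.0388]
force: [2.0, 0.7, 3.6]
position: [0.4824, 0.0219, 0.0388]
force: [2.0, 0.5, 3.2]
```

```bash
for i in 1 2 3; do python3 -m handwheel '[{"tx":0.03,"ty":0,"tz":0,"wx":0,"wy":0,"wz":0,"claw":0.2},{"tx":0.03,"ty":0,"tz":0,"wx":0,"wy":0,"wz":0,"claw":0.2}]' | grep -E "pos|force"; done
```

```text
position: [0.4822, 0.0218, 0.0388]
force: [2.9, 1.3, 4.0]
position: [0.4818, 0.0217, 0.0388]
force: [1.6, 0.5, 4.3]
position: [0.4816, 0.0216, 0.0388]
force: [1.6, 0.3, 3.2]
```

```bash
for i in 1 2 3 ; do python3 -m handwheel '[{"tx":0.02,"ty":0,"tz":0,"wx":0,"wy":0,"wz":0,"claw":0.2},{"tx":0.02,"ty":0,"tz":0,"wx":0,"wy":0,"wz":0,"claw":0.2}]' | grep -E "pos|force"; done
python3 - <<'E'
from h import *
p,d,c=snap('wrist','w7');p,d,c=snap('top','t7')
cv2.imwrite('pics/t7b.png',cv2.resize(p[190:300,350:450],None,fx=5,fy=5,interpolation=cv2.INTER_CUBIC))
tool()
E
```

```text
position: [0.4815, 0.0216, 0.0388]
force: [2.2, 0.7, 3.1]
position: [0.4814, 0.0216, 0.0388]
force: [3.5, -0.7, 2.1]
position: [0.4813, 0.0215, 0.0388]
force: [4.0, 0.2, 0.4]
13.0333 [0.4813 0.0216 0.0388] jaw 96.88 F [3.97 0.75 0.43] w 31.1
[[-9.928e-01 -1.198e-01  4.000e-04]
 [-1.198e-01  9.928e-01  1.000e-04]
 [-4.000e-04  1.000e-04 -1.000e+00]]
```

View pics/w7.png

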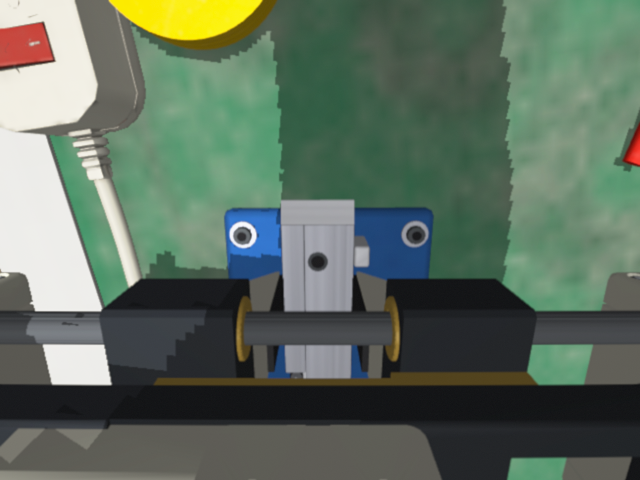

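```bash
python3 - <<'E'
from h import *
c,p,d=load('w7')
cv2.imwrite('pics/w7b.png',cv2.resize(p[335:395,260:380],None,fx=6,fy=6,interpolation=cv2.INTER_CUBIC))
E
for i in 1 2 ; do python3 -m handwheel '[{"tx":0.02,"ty":0,"tz":0.01,"wx":0,"wy":0,"wz":0,"claw":0.2},{"tx":0.02,"ty":0,"tz":0.01,"wx":0,"wy":0,"wz":0,"claw":0.2},{"tx":0.02,"ty":0,"tz":0.01,"wx":0,"wy":0,"wz":0,"claw":0.2}]' | grep -E "pos|force"; done
```

```text
position: [0.4813, 0.0216, 0.0388]
force: [5.3, 0.6, 1.2]
position: [0.4813, 0.0216, 0.0388]
force: [4.8, 0.7, 1.0]
```

View pics/w7b.png

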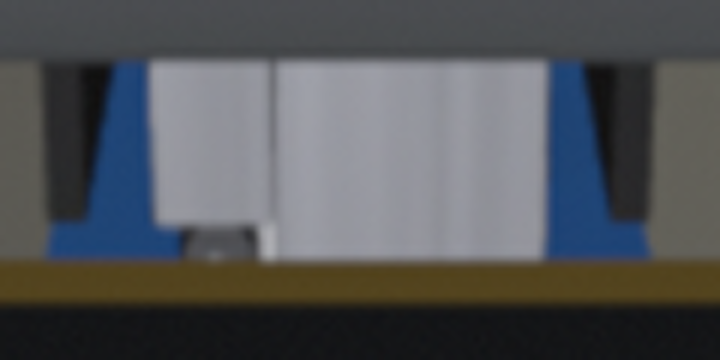

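```bash
python3 -m handwheel '[{"tx":0.015,"ty":0,"tz":0,"wx":0,"wy":0,"wz":0,"claw":0.2},{"tx":0.015,"ty":0,"tz":0,"wx":0,"wy":0,"wz":0,"claw":0.2}]' | grep -E "pos|force"; python3 -m handwheel '[{"tx":0,"ty":0,"tz":0,"wx":0,"wy":0,"wz":0,"claw":0.45},{"tx":0,"ty":0,"tz":0,"wx":0,"wy":0,"wz":0,"claw":0.6},{"tx":0,"ty":0,"tz":0,"wx":0,"wy":0,"wz":0,"claw":0.6},{"tx":0,"ty":0,"tz":0,"wx":0,"wy":0,"wz":0,"claw":0.6}]'; python3 -m handwheel '[{"tx":0,"ty":0,"tz":-3,"wx":0,"wy":0,"wz":0,"claw":0.6},{"tx":0,"ty":0,"tz":-6,"wx":0,"wy":0,"wz":0,"claw":0.6},{"tx":2,"ty":0,"tz":-10,"wx":0,"wy":0,"wz":0,"claw":0.6},{"tx":3,"ty":0,"tz":-14,"wx":0,"wy":0,"wz":0,"claw":0.6},{"tx":3,"ty":0,"tz":-17,"wx":0,"wy":0,"wz":0,"claw":0.6},{"tx":3,"ty":0,"tz":-17,"wx":0,"wy":0,"wz":0,"claw":0.6},{"tx":3,"ty":0,"tz":-17,"wx":0,"wy":0,"wz":0,"claw":0.6}]';python3 - <<'E'
from h import *
tool()
p,d,c=snap('wrist','w8')
E
```

```text
position: [0.4811, 0.0216, 0.0388]
force: [5.8, 0.9, 1.3]
clock: 14.03
position: [0.4793, 0.0214, 0.0382]
ee_rot: [0.188, -3.134, -0.0]
force: [-0.0, 0.4, -0.1]
width: 0.569
clock: 14.62
position: [0.4513, 0.018, 0.2103]
ee_rot: [-0.188, 3.133, 0.001]
force: [0.1, 0.1, -1.3]
width: 0.601
14.6167 [0.4513 0.018  0.2103] jaw 96.88 F [ 0.09  0.14 -1.26] w 55.3
[[-9.928e-01 -1.198e-01  3.400e-03]
 [-1.198e-01  9.928e-01  1.000e-03]
 [-3.500e-03  6.000e-04 -1.000e+00]]
```

View pics/w8.png

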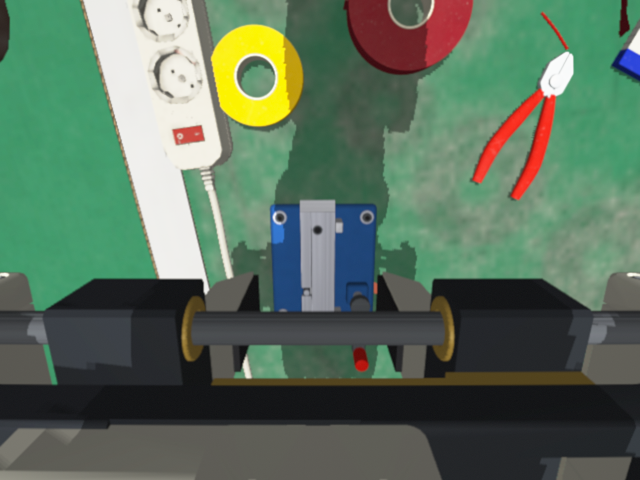

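Run:
```python
from h import *
c,p,d=load('w8')
cv2.imwrite('pics/w8b.png',cv2.resize(p[190:315,260:385],None,fx=4.7,fy=4.7,interpolation=cv2.INTER_CUBIC))
t=np.array([.5040,.0229]);a=np.radians(7.0);Rm=np.array([[np.cos(a),-np.sin(a)],[np.sin(a),np.cos(a)]])
for n,q in dict(knobtop=(77,40,69),axtop=(30,40,66),pin=(23.6,-10.5,28.5),front=(-66.7,0,26)).items():
    w=np.r_[t+Rm@np.array(q[:2])/1000,q[2]/1000]; print(n,w,proj(c,w))
for uv in [(361,366),(361,363),(358,303)]:
    P=deproj(c,uv,d[uv[1],uv[0]]); print(uv,P.round(4),(Rm.T@(P[:2]-t)*1000).round(1))
```

```text
knobtop [0.57555128 0.07198579 0.069     ] [361.2594127 365.8676943]
axtop [0.52890161 0.06625793 0.066     ] [362.53241729 317.46804145]
pin [0.52870372 0.01535438 0.0285    ] [306.22449054 292.89622467]
front [0.43779717 0.01477131 0.026     ] [316.7937839  200.47982085]
(361, 366) [0.5753 0.0716 0.0696] [76.7 39.7]
(361, 363) [0.5722 0.0712 0.0696] [73.6 39.6]
(358, 303) [0.5249 0.0637 0.0462] [25.8 38. ]
```

View pics/w8b.png

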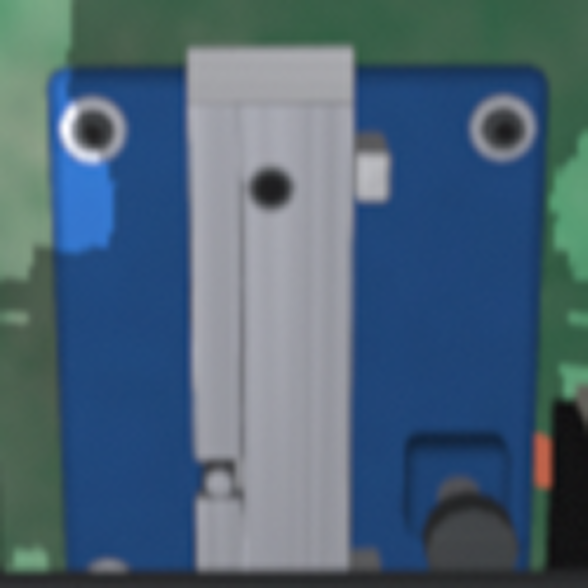

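Run:
```python
from h import *
print(sensors.observe()['joints'].round(2))
to(.5755,.0716,.13,97.0);to(.5755,.0716,.065,97.0)
```

```text
[-0.25  0.18  0.1   2.03 -0.02  0.93  1.56]
t 14.67 shift cm [-13.05   3.83   7.9 ] turn deg [ 0.02  0.04 -0.12]
t 14.67 shift cm [-13.05   3.83  14.4 ] turn deg [ 0.02  0.04 -0.12]
```

```bash
python3 -m handwheel '[{"tx":-4,"ty":1,"tz":0,"wx":0,"wy":0,"wz":0,"claw":0.5},{"tx":-8,"ty":2,"tz":1,"wx":0,"wy":0,"wz":0,"claw":0.5},{"tx":-11,"ty":3,"tz":4,"wx":0,"wy":0,"wz":0,"claw":0.5},{"tx":-13.05,"ty":3.8,"tz":7.5,"wx":0,"wy":0,"wz":0,"claw":0.5},{"tx":-13.05,"ty":3.8,"tz":8,"wx":0,"wy":0,"wz":0,"claw":0.5},{"tx":-13.05,"ty":3.8,"tz":8,"wx":0,"wy":0,"wz":0,"claw":0.5},{"tx":-13.05,"ty":3.8,"tz":8,"wx":0,"wy":0,"wz":0,"claw":0.5},{"tx":-13.05,"ty":3.8,"tz":8,"wx":0,"wy":0,"wz":0,"claw":0.5}]';python3 - <<'E'
from h import *
tool(); p,d,c=snap('wrist','w9'); snap('scene','s9'); to(.5755,.0716,.065,97.0)
E
```

```text
clock: 15.33
position: [0.5752, 0.0704, 0.1292]
ee_rot: [0.187, -3.136, 0.0]
force: [0.8, 0.1, 0.1]
width: 0.497
15.3333 [0.5752 0.0704 0.1292] jaw 96.83 F [0.78 0.1  0.06] w 45.8
[[-9.929e-01 -1.189e-01 -2.000e-04]
 [-1.189e-01  9.929e-01 -2.000e-04]
 [ 2.000e-04 -2.000e-04 -1.000e+00]]
t 15.43 shift cm [0.03 0.09 6.52] turn deg [ 0.01  0.11 -0.17]
```

View pics/w9.png

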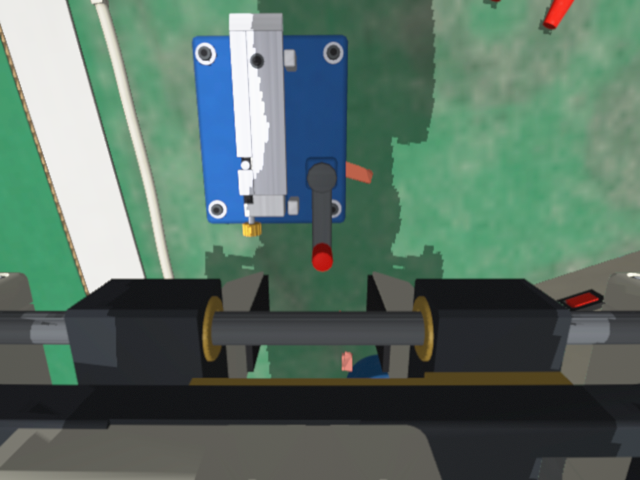

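View pics/s9.png

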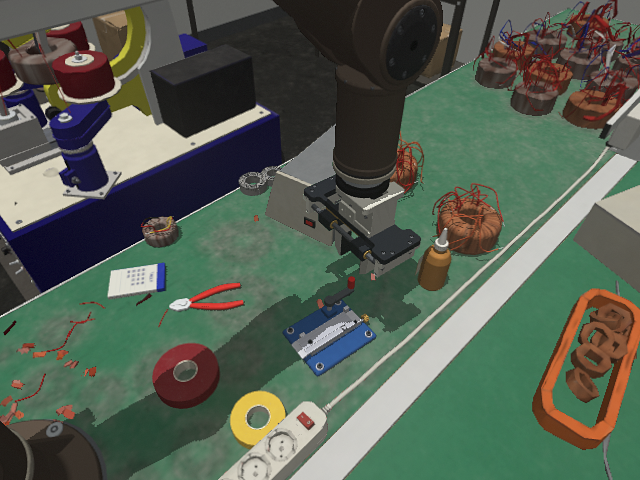

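Run:
```python
from h import *
c,p,d=load('w9')
hsv=cv2.cvtColor(p,cv2.COLOR_BGR2HSV); m=((hsv[...,0]<8)&(hsv[...,1]>200)&(hsv[...,2]>180)); m[:235]=0;m[275:]=0
v,u=np.nonzero(m); print(u.mean(),v.mean(),u.min(),u.max(),v.min(),v.max())
for uv in [(322,264)]: P=atz(c,uv,.069); print(P, deproj(c,uv,d[uv[1],uv[0]]))
print(d[258:270,322])
```

```text
321.7288888888889 261.43555555555554 313 330 254 269
[0.5771316  0.07250393 0.069     ] [0.57701296 0.07248602 0.06933231]
[0.21517918 0.21612157 0.21576484 0.21602571 0.21716319 0.21631359
 0.21651004 0.21542715 0.21673907 0.21680544 0.21835297 0.21779157]
```

```bash
python3 -m handwheel '[{"tx":0,"ty":0.15,"tz":2,"wx":0,"wy":0,"wz":0,"claw":0.5},{"tx":0,"ty":0.15,"tz":4,"wx":0,"wy":0,"wz":0,"claw":0.5},{"tx":0,"ty":0.15,"tz":5.8,"wx":0,"wy":0,"wz":0,"claw":0.5},{"tx":0,"ty":0.15,"tz":6.4,"wx":0,"wy":0,"wz":0,"claw":0.5},{"tx":0,"ty":0.15,"tz":6.4,"wx":0,"wy":0,"wz":0,"claw":0.3},{"tx":0,"ty":0.15,"tz":6.4,"wx":0,"wy":0,"wz":0,"claw":0.2},{"tx":0,"ty":0.15,"tz":6.4,"wx":0,"wy":0,"wz":0,"claw":0.08},{"tx":0,"ty":0.15,"tz":6.4,"wx":0,"wy":0,"wz":0,"claw":0.08},{"tx":0,"ty":0.15,"tz":6.4,"wx":0,"wy":0,"wz":0,"claw":0.08},{"tx":0,"ty":0.15,"tz":6.4,"wx":0,"wy":0,"wz":0,"claw":0.08}]' 12;python3 - <<'E'
from h import *
tool()
E
```

```text
clock: 16.27
position: [0.5764, 0.0731, 0.0656]
ee_rot: [-0.189, 3.134, 0.001]
force: [0.4, 1.0, 3.8]
width: 0.175
16.2667 [0.5764 0.0731 0.0656] jaw 96.89 F [0.42 0.97 3.78] w 16.1
[[-9.928e-01 -1.199e-01  2.000e-03]
 [-1.199e-01  9.928e-01  8.000e-04]
 [-2.000e-03  6.000e-04 -1.000e+00]]
```

```bash
python3 -m handwheel '[{"tx":0,"ty":0,"tz":0,"wx":0,"wy":0,"wz":0,"claw":0.08},{"tx":0,"ty":0,"tz":0,"wx":0,"wy":0,"wz":0,"claw":0.08},{"tx":0,"ty":0,"tz":0,"wx":0,"wy":0,"wz":0,"claw":0.08},{"tx":0,"ty":0,"tz":0,"wx":0,"wy":0,"wz":0,"claw":0.08}]' 12;python3 - <<'E'
from h import *
tool()
p,d,c=snap('scene','s10'); cv2.imwrite('pics/s10b.png',cv2.resize(p[200:380,270:450],None,fx=3.3,fy=3.3,interpolation=cv2.INTER_CUBIC))
E
```

```text
clock: 16.6
position: [0.5765, 0.0731, 0.0652]
ee_rot: [-0.188, 3.134, 0.001]
force: [1.6, 1.2, 6.8]
width: 0.177
16.6 [0.5765 0.0731 0.0652] jaw 96.88 F [1.61 1.18 6.85] w 16.3
[[-9.928e-01 -1.198e-01  1.800e-03]
 [-1.198e-01  9.928e-01  6.000e-04]
 [-1.800e-03  4.000e-04 -1.000e+00]]
```

View pics/s10b.png

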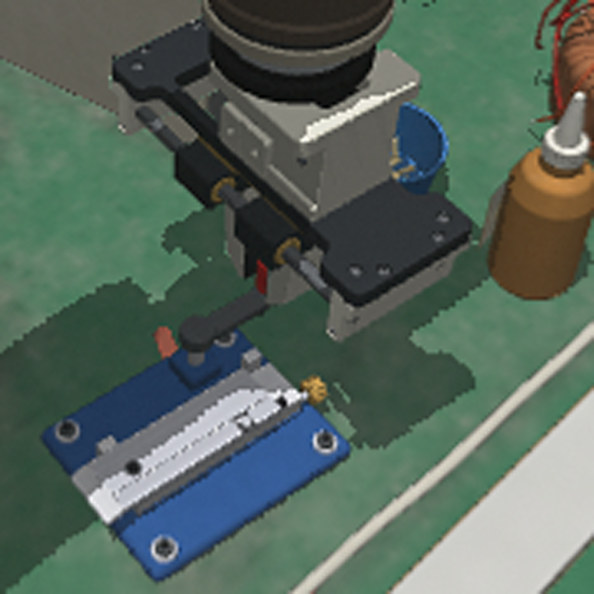

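```bash
python3 -m handwheel '[{"tx":0,"ty":0,"tz":-0.1,"wx":0,"wy":0,"wz":0,"claw":0.35},{"tx":0,"ty":0,"tz":-0.5,"wx":0,"wy":0,"wz":0,"claw":0.35},{"tx":0.1,"ty":0,"tz":-0.5,"wx":0,"wy":0,"wz":0,"claw":0.3},{"tx":0.1,"ty":0,"tz":-0.5,"wx":0,"wy":0,"wz":0,"claw":0.3}]' 12;python3 -m handwheel '[{"tx":0,"ty":0,"tz":0,"wx":0,"wy":0,"wz":0,"claw":0.2},{"tx":0,"ty":0,"tz":0,"wx":0,"wy":0,"wz":0,"claw":0.08},{"tx":0,"ty":0,"tz":0,"wx":0,"wy":0,"wz":0,"claw":0.08},{"tx":0,"ty":0,"tz":0,"wx":0,"wy":0,"wz":0,"claw":0.08},{"tx":0,"ty":0,"tz":0,"wx":0,"wy":0,"wz":0,"claw":0.08}]' 12;python3 - <<'E'
from h import *
tool()
E
```

```text
clock: 16.98
position: [0.574, 0.0724, 0.0695]
ee_rot: [0.188, -3.135, 0.0]
force: [-0.7, 0.9, 0.5]
width: 0.298
clock: 17.4
position: [0.5744, 0.0727, 0.0695]
ee_rot: [0.189, -3.135, -0.0]
force: [-0.5, 1.5, -0.3]
width: 0.132
17.4 [0.5744 0.0727 0.0695] jaw 96.88 F [-0.55  1.54 -0.25] w 12.1
[[-9.928e-01 -1.199e-01 -5.000e-04]
 [-1.199e-01  9.928e-01  2.000e-04]
 [ 5.000e-04  2.000e-04 -1.000e+00]]
```

```bash
python3 -m handwheel '[{"tx":0.03,"ty":-0.49,"tz":0.03,"wx":0,"wy":0,"wz":6,"claw":0.08},{"tx":0.1,"ty":-0.98,"tz":0.06,"wx":0,"wy":0,"wz":12,"claw":0.08},{"tx":0.1,"ty":-0.98,"tz":0.06,"wx":0,"wy":0,"wz":12,"claw":0.08}]'; python3 -m handwheel '[{"tx":0,"ty":0,"tz":0,"wx":0,"wy":0,"wz":0,"claw":0.08}]'
python3 - <<'E'
from h import *
tool()
st=sensors.observe();t=np.array([.5040,.0229]);a=np.radians(7.0);Rm=np.array([[np.cos(a),-np.sin(a)],[np.sin(a),np.cos(a)]]);print(Rm.T@(st['position'][:2]-t)*1000-[30,40])
E
```

```text
clock: 17.65
position: [0.5744, 0.0622, 0.0688]
ee_rot: [-0.149, -3.137, 0.0]
force: [-1.6, -0.2, -1.1]
width: 0.133
clock: 17.73
position: [0.5745, 0.0627, 0.0689]
ee_rot: [-0.136, -3.138, 0.001]
force: [-1.4, -0.5, -1.2]
width: 0.134
17.7333 [0.5745 0.0627 0.0689] jaw 85.05 F [-1.39 -0.48 -1.2 ] w 12.3
[[-9.963e-01  8.640e-02 -6.000e-04]
 [ 8.640e-02  9.963e-01 -3.000e-04]
 [ 6.000e-04 -4.000e-04 -1.000e+00]]
[44.79159159 -9.05700191]
```

```bash
python3 -m handwheel '[{"tx":0.03,"ty":-0.49,"tz":0.03,"wx":0,"wy":0,"wz":6,"claw":0.08},{"tx":0.1,"ty":-0.98,"tz":0.06,"wx":0,"wy":0,"wz":12,"claw":0.08},{"tx":0.23,"ty":-1.45,"tz":0.09,"wx":0,"wy":0,"wz":18,"claw":0.08},{"tx":0.41,"ty":-1.91,"tz":0.13,"wx":0,"wy":0,"wz":24,"claw":0.08},{"tx":0.63,"ty":-2.35,"tz":0.16,"wx":0,"wy":0,"wz":30,"claw":0.08},{"tx":0.9,"ty":-2.76,"tz":0.19,"wx":0,"wy":0,"wz":36,"claw":0.08},{"tx":1.21,"ty":-3.15,"tz":0.22,"wx":0,"wy":0,"wz":42,"claw":0.08},{"tx":1.55,"ty":-3.49,"tz":0.25,"wx":0,"wy":0,"wz":48,"claw":0.08},{"tx":1.94,"ty":-3.8,"tz":0.28,"wx":0,"wy":0,"wz":54,"claw":0.08},{"tx":2.35,"ty":-4.07,"tz":0.31,"wx":0,"wy":0,"wz":60,"claw":0.08},{"tx":2.35,"ty":-4.07,"tz":0.31,"wx":0,"wy":0,"wz":60,"claw":0.08},{"tx":2.35,"ty":-4.07,"tz":0.31,"wx":0,"wy":0,"wz":60,"claw":0.08}]'
cat >> h.py <<'E'
def arc():
    tool(); st=sensors.observe();t=np.array([.5040,.0229]);a=np.radians(7.0);Rm=np.array([[np.cos(a),-np.sin(a)],[np.sin(a),np.cos(a)]]);v=Rm.T@(st['position'][:2]-t)*1000-[30,40]
    u=v/np.linalg.norm(v); F=Rm.T@st['force'][:2]; tang=np.array([u[1],-u[0]])
    print('seat rel',v.round(2),'r',np.linalg.norm(v).round(2),'ang',np.arctan2(-v[1],v[0]).round(3),'F rad',(F@u).round(2),'F tan(cw)',(F@tang).round(2))
E
python3 -c "
from h import *
arc()"
```

```text
clock: 18.73
position: [0.5474, 0.0254, 0.0657]
ee_rot: [-1.682, -2.652, -0.0]
force: [-1.1, 3.5, -3.2]
width: 0.135
18.7333 [0.5474 0.0254 0.0657] jaw 25.25 F [-1.14  3.54 -3.17] w 12.4
[[-4.265e-01  9.045e-01 -9.000e-04]
 [ 9.045e-01  4.265e-01  6.000e-04]
 [ 9.000e-04 -6.000e-04 -1.000e+00]]
seat rel [ 13.36 -42.85] r 44.88 ang 1.269 F rad -3.69 F tan(cw) -0.42
```

```bash
python3 -m handwheel '[{"tx":0.03,"ty":-0.25,"tz":0.04,"wx":0,"wy":0,"wz":3,"claw":0.08},{"tx":0.06,"ty":-0.49,"tz":0.06,"wx":0,"wy":0,"wz":6,"claw":0.08},{"tx":0.06,"ty":-0.49,"tz":0.06,"wx":0,"wy":0,"wz":6,"claw":0.08}]' >/dev/null; python3 -c "
from h import *
arc()"; python3 -m handwheel '[{"tx":0.01,"ty":-0.16,"tz":0.01,"wx":0,"wy":0,"wz":2,"claw":0.08},{"tx":0.02,"ty":-0.33,"tz":0.02,"wx":0,"wy":0,"wz":4,"claw":0.08},{"tx":0.02,"ty":-0.33,"tz":0.02,"wx":0,"wy":0,"wz":4,"claw":0.08}]' >/dev/null; python3 -c "
from h import *
arc()"
```

```text
18.9833 [0.5432 0.0237 0.0654] jaw 19.06 F [ 0.65  5.22 -2.39] w 12.6
[[-3.266e-01  9.452e-01  1.000e-04]
 [ 9.452e-01  3.266e-01  8.000e-04]
 [ 8.000e-04  4.000e-04 -1.000e+00]]
seat rel [  9.02 -44.01] r 44.92 ang 1.369 F rad -4.74 F tan(cw) -2.28
19.2333 [0.5403 0.0229 0.0653] jaw 15.13 F [ 0.53  5.48 -2.13] w 12.0
[[-2.611e-01  9.653e-01  6.000e-04]
 [ 9.653e-01  2.611e-01  9.000e-04]
 [ 8.000e-04  8.000e-04 -1.000e+00]]
seat rel [  6.07 -44.44] r 44.85 ang 1.435 F rad -5.17 F tan(cw) -1.91
```

```bash
python3 -m handwheel '[{"tx":0.04,"ty":-0.12,"tz":0.02,"wx":0,"wy":0,"wz":1.5,"claw":0.08},{"tx":0.05,"ty":-0.25,"tz":0.03,"wx":0,"wy":0,"wz":3,"claw":0.08},{"tx":0.05,"ty":-0.25,"tz":0.03,"wx":0,"wy":0,"wz":3,"claw":0.08}]' >/dev/null; python3 -c "
from h import *
arc()"; python3 -m handwheel '[{"tx":0.02,"ty":-0.12,"tz":0.01,"wx":0,"wy":0,"wz":1.5,"claw":0.08},{"tx":0.03,"ty":-0.25,"tz":0.02,"wx":0,"wy":0,"wz":3,"claw":0.08},{"tx":0.03,"ty":-0.25,"tz":0.02,"wx":0,"wy":0,"wz":3,"claw":0.08}]' >/dev/null; python3 -c "
from h import *
arc()"
```

```text
19.4833 [0.5383 0.0225 0.0652] jaw 12.14 F [ 0.85  4.77 -1.23] w 12.5
[[-2.103e-01  9.776e-01  1.400e-03]
 [ 9.776e-01  2.103e-01  7.000e-04]
 [ 4.000e-04  1.500e-03 -1.000e+00]]
seat rel [  3.96 -44.56] r 44.74 ang 1.482 F rad -4.49 F tan(cw) -1.82
19.7333 [0.536  0.0222 0.0651] jaw 9.11 F [1.88 4.82 0.45] w 12.3
[[-1.583e-01  9.874e-01  1.900e-03]
 [ 9.874e-01  1.583e-01  7.000e-04]
 [ 4.000e-04  2.000e-03 -1.000e+00]]
seat rel [  1.68 -44.59] r 44.62 ang 1.533 F rad -4.46 F tan(cw) -2.62
```

```bash
python3 -m handwheel '[{"tx":0.04,"ty":-0.1,"tz":0.01,"wx":0,"wy":0,"wz":1,"claw":0.08},{"tx":0.05,"ty":-0.16,"tz":0.01,"wx":0,"wy":0,"wz":2,"claw":0.08},{"tx":0.05,"ty":-0.16,"tz":0.01,"wx":0,"wy":0,"wz":2,"claw":0.08}]' >/dev/null
python3 - <<'E'
from h import *
arc()
p,d,c=snap('wrist','w11');p,d,c=snap('scene','s11'); cv2.imwrite('pics/s11b.png',cv2.resize(p[200:380,270:450],None,fx=3.3,fy=3.3,interpolation=cv2.INTER_CUBIC))
E
```

```text
19.9833 [0.5347 0.0222 0.0651] jaw 7.12 F [2.89 4.73 0.87] w 12.0
[[-1.240e-01  9.923e-01  2.500e-03]
 [ 9.923e-01  1.240e-01  3.000e-04]
 [ 0.000e+00  2.500e-03 -1.000e+00]]
seat rel [  0.35 -44.47] r 44.48 ang 1.563 F rad -4.31 F tan(cw) -3.48
```

View pics/w11.png

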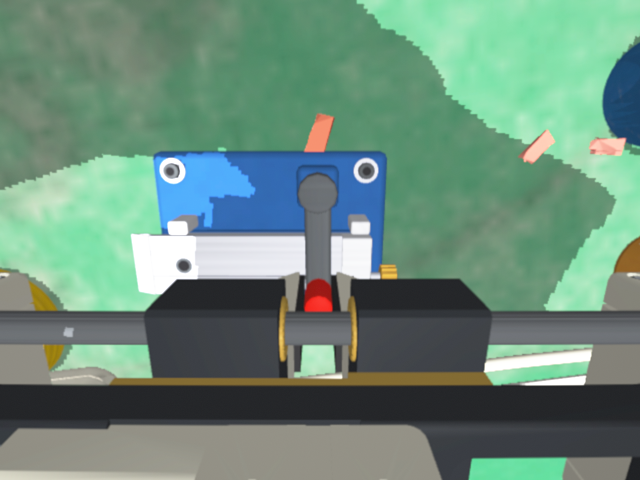

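View pics/s11b.png

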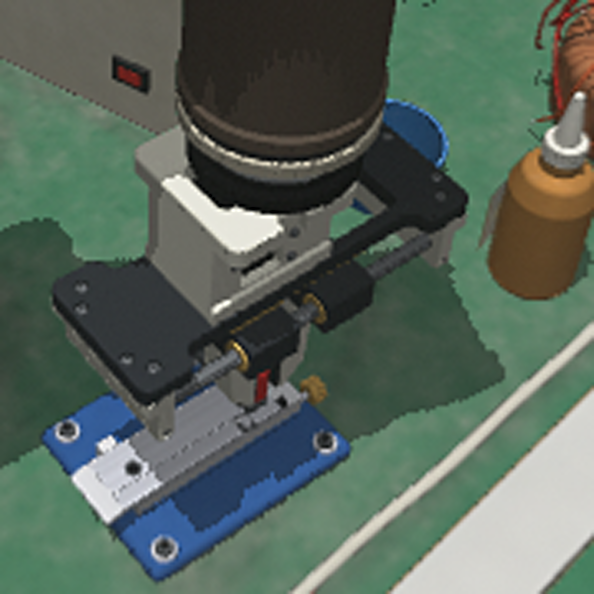

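```bash
python3 -m handwheel '[{"tx":0.02,"ty":-0.08,"tz":0.01,"wx":0,"wy":0,"wz":1,"claw":0.08},{"tx":0.05,"ty":-0.16,"tz":0.01,"wx":0,"wy":0,"wz":2,"claw":0.08},{"tx":0.05,"ty":-0.16,"tz":0.01,"wx":0,"wy":0,"wz":2,"claw":0.08}]' >/dev/null
python3 - <<'E'
from h import *
arc(); print(sensors.observe()['ft_torque'])
p,d,c=snap('wrist','w12'); cv2.imwrite('pics/w12b.png',cv2.resize(p[140:315,120:420],None,fx=2.6,fy=2.6,interpolation=cv2.INTER_CUBIC))
E
```

```text
20.3333 [0.533  0.0221 0.0651] jaw 5.06 F [4.57 3.86 1.24] w 12.3
[[-8.830e-02  9.961e-01  2.700e-03]
 [ 9.961e-01  8.830e-02  1.000e-04]
 [-2.000e-04  2.700e-03 -1.000e+00]]
seat rel [ -1.28 -44.33] r 44.35 ang 1.6 F rad -3.42 F tan(cw) -4.91
[ 0.62521299 -0.81385169  0.05729808]
```

View pics/w12b.png

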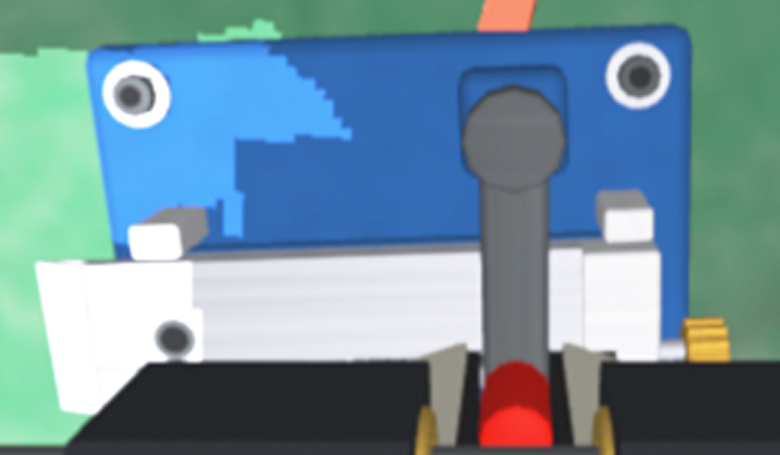

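```bash
python3 -m handwheel '[{"tx":0.02,"ty":-0.08,"tz":0.01,"wx":0,"wy":0,"wz":1,"claw":0.08},{"tx":0.04,"ty":-0.16,"tz":0.01,"wx":0,"wy":0,"wz":1.5,"claw":0.08},{"tx":0.04,"ty":-0.16,"tz":0.01,"wx":0,"wy":0,"wz":1.5,"claw":0.08}]' >/dev/null
python3 - <<'E'
from h import *
arc(); print(sensors.observe()['ft_torque'])
E
```

```text
20.6333 [0.5315 0.0221 0.0651] jaw 3.52 F [5.07 2.51 2.42] w 12.5
[[-6.150e-02  9.981e-01  3.000e-03]
 [ 9.981e-01  6.150e-02 -1.000e-04]
 [-3.000e-04  3.000e-03 -1.000e+00]]
seat rel [ -2.8  -44.11] r 44.2 ang 1.634 F rad -2.2 F tan(cw) -5.21
[ 0.48319405 -0.90347596  0.05556506]
```

```bash
python3 -m handwheel '[{"tx":0,"ty":0,"tz":0,"wx":0,"wy":0,"wz":0,"claw":0.2},{"tx":0,"ty":0,"tz":0,"wx":0,"wy":0,"wz":0,"claw":0.35},{"tx":0,"ty":0,"tz":0,"wx":0,"wy":0,"wz":0,"claw":0.35},{"tx":0,"ty":0,"tz":0,"wx":0,"wy":0,"wz":0,"claw":0.35}]';python3 -m handwheel '[{"tx":0,"ty":0,"tz":-1.5,"wx":0,"wy":0,"wz":0,"claw":0.35},{"tx":0,"ty":0,"tz":-4,"wx":0,"wy":0,"wz":0,"claw":0.35},{"tx":0,"ty":0,"tz":-7,"wx":0,"wy":0,"wz":0,"claw":0.35},{"tx":-4,"ty":0,"tz":-9,"wx":0,"wy":0,"wz":0,"claw":0.35},{"tx":-6,"ty":0,"tz":-10,"wx":0,"wy":0,"wz":0,"claw":0.35},{"tx":-8,"ty":0,"tz":-11,"wx":0,"wy":0,"wz":0,"claw":0.35},{"tx":-8,"ty":0,"tz":-11,"wx":0,"wy":0,"wz":0,"claw":0.35},{"tx":-8,"ty":0,"tz":-11,"wx":0,"wy":0,"wz":0,"claw":0.35}]'
python3 - <<'E'
from h import *
tool()
p,d,c=snap('wrist','w13'); p,d,c=snap('scene','s13'); cv2.imwrite('pics/s13b.png',cv2.resize(p[200:380,270:450],None,fx=3.3,fy=3.3,interpolation=cv2.INTER_CUBIC)); snap('top','t13')
E
```

```text
clock: 20.97
position: [0.529, 0.0219, 0.064]
ee_rot: [-2.154, -2.286, 0.002]
force: [0.8, 0.9, 1.0]
width: 0.34
clock: 21.63
position: [0.5344, -0.0589, 0.1747]
ee_rot: [2.158, 2.283, 0.001]
force: [-0.1, 0.5, 0.4]
width: 0.353
21.6333 [ 0.5344 -0.0589  0.1747] jaw 3.24 F [-0.14  0.53  0.36] w 32.5
[[-5.650e-02  9.984e-01  5.000e-04]
 [ 9.984e-01  5.650e-02  0.000e+00]
 [ 0.000e+00  5.000e-04 -1.000e+00]]
```

View pics/w13.png

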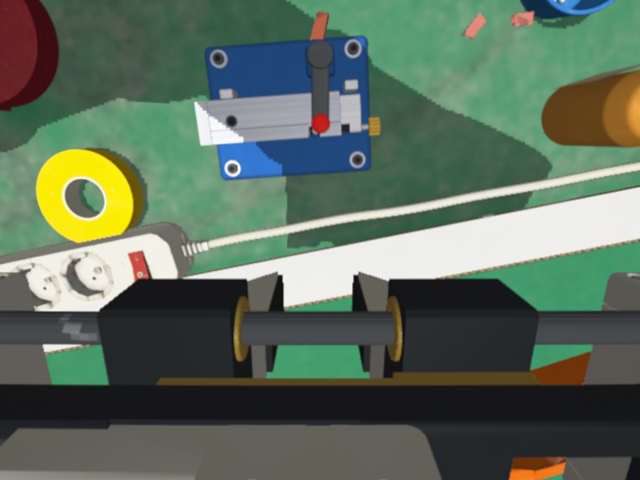

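View pics/s13b.png

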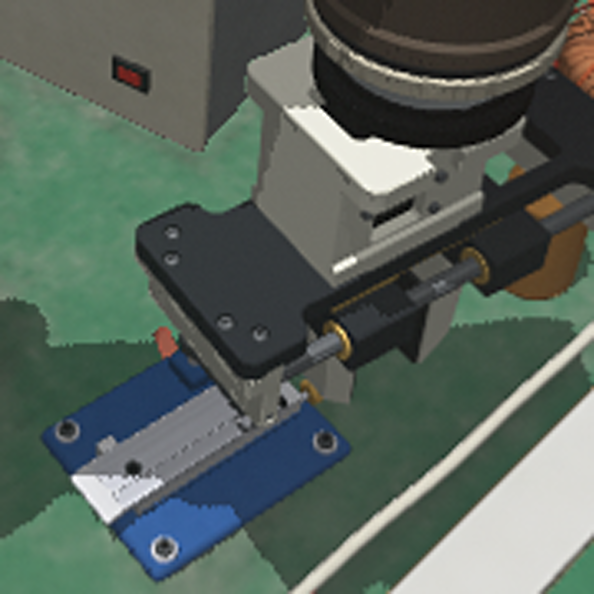

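View pics/t13.png

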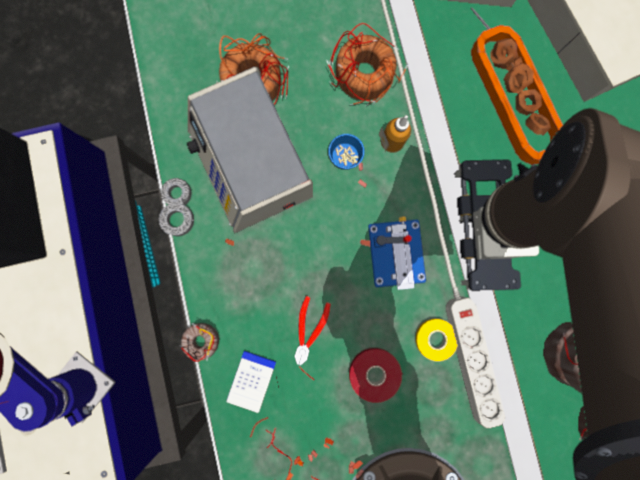

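Run:
```python
from h import *
c,p,d=load('w13')
cv2.imwrite('pics/w13b.png',cv2.resize(p[30:190,185:395],None,fx=3.7,fy=3.7,interpolation=cv2.INTER_CUBIC))
```

```text
(no output)
```

View pics/w13b.png

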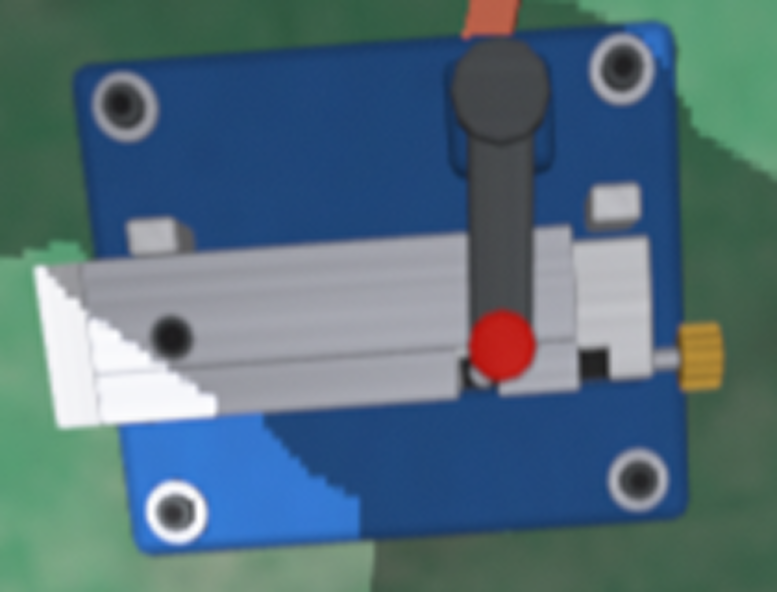

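Run:
```python
from h import *
c,p,d=load('w13'); s=lambda u,v:(185+u/3.7-.4,30+v/3.7-.4)
fit_=[( -47,16.8,.028)]
# seat from bed back corners + lugs + base screws ; blade corners
t,th,Rm=fit(c,[(.059,.014),(.059,-.014),(-.037,.0168),(.047,.0168)],[s(648,238),s(653,376),s(180,256),s(590,229)],[.024,.024,.028,.0265])
q=lambda u,v,z:(Rm.T@(atz(c,s(u,v),z)[:2]-t)*1000).round(1)
print('blade back corners',q(571,228,.029),q(579,390,.029),'front',q(36,268,.025),q(60,428,.025))
print('notch rims',q(461,398,.029),q(500,394,.029),'pin',q(484,375,.0285))
A=atz(c,s(500,91),.0625);K=atz(c,s(502,346),.0645)
# head top / knob top heights from depth
for n,(u,v) in dict(head=(500,91),knob=(502,346)).items():
    a,b=map(int,map(round,s(u,v))); P=deproj(c,(a,b),d[b,a]); print(n,P.round(4),(Rm.T@(P[:2]-t)*1000).round(1))
    if n=='head':H=P
v=Rm.T@(P-H)[:2]; print('clamp',np.arctan2(-v[1],v[0]),np.hypot(*v))
```

```text
pose [0.5042 0.0226] 7.24 res mm [[0.1, 0.1], [0.2, -0.6], [-0.4, -0.1], [0.0, 0.6]]
blade back corners [42.9 16.4] [ 42.8 -15.1] front [-67.1  17. ] [-67.1 -15.2]
notch rims [ 18.3 -15. ] [ 26.4 -14.8] pin [ 23.4 -10.8]
head [0.5291 0.0664 0.0416] [30.3 40.3]
knob [0.5316 0.0198 0.0648] [26.9 -6.3]
clamp 1.6428471043577968 0.04669775900089038
```

```bash
python3 -c "
from cell import arm
print(arm.sign_off())"
```

```text
the job is handed in; nothing more can be done
None
```

The blade is fitted and clamped in the scraper, and the job was handed in at about 22 s with the gripper well clear.

- **Fitting:** I laid the blade on the bed, brought it lightly against the fence, and slid it about 13 mm forward. The pin then came up in the notch. I drew the blade forward until the pull on the pin read about 5 to 6 N and it stopped moving, then let go.
- **Clamping:** My first grip on the knob sat about 5 mm too low and closed on the arm instead. I raised and re-gripped it, then swung the clamp across and let go.
- **Last pictures:**
  - The pin stands in the notch against its rear rim.
  - The blade centre is at seat x about -12 mm and y about +0.7 mm. The fence lets it go no further than +0.8 mm.
  - The clamp angle is about 1.64 rad in the picture and 1.61 to 1.62 rad from the arm's position.
  - The cutter, cup and glue bottle look where they were.

**One disagreement:** the force at the knob read about 5 N, or roughly 6 N with the wrist turning moment added. You gave 7 to 10 N for a firm nip. I relied on the angle, which lies inside the 1.5 to 1.7 band by both measures.

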